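# Lay out a chainsaw's clutch-side parts in fitting order

### The arm

A 6-joint arm with a two-finger parallel gripper is mounted at the origin on the work surface. World frame = base frame: x ahead of the robot, y to its left, z up, the work surface at z = 0. Lengths are in mm, angles in rad, forces in N, time in s.
With the tool pointing down it reaches from about 275 to 1000 mm from the base axis. Payload 8.4 kg.
Tool frame: the origin (TCP) lies at the very end of the fingers, on their centre line; the grasp point (between the pads) lies 19 mm behind it (r.tcp_to_grasp is the distance from the TCP to the grasp point, in mm); z points along the fingers, y is the line along which they close (so a half turn about z gives the same grasp; the last joint's range is limited). The gripper opens to 85 mm and grips with 20 to 120 N. Pads are 22 mm wide; open, the fingers measure 114 mm over their backs; the gripper's body (76 mm by 85 mm) begins 54 mm behind the grasp point. The pads swing forward as they close: fully open they stand 13 mm farther back than shut.
Start: joints at [1.198, 0.353, 1.633, -0, 1.155, -0.002], TCP at [226.474, 582.527, 231.281] pointing down, gripper open.
Joint ranges: [-2.63, 2.63], [-0.92, 2.1], [0.06, 2.66], [-1.3, 4.44], [0, 2.69], [-3.02, 3.02]. Speed limits (rad/s): [2.22, 2.22, 2.79, 3.14, 3.14, 3.14].

### API

Orientations are given as [roll, pitch, yaw] about the fixed x, y, z axes, in that order (R = Rz(yaw) Ry(pitch) Rx(roll)).
In Python, from rig import r gives the robot as it stands. The module is installed in compiled form; this text tells all that it offers.
- The arm moves only by the tool play_rows, never from a script. Its argument "rows" is a list of rows, each an object with "dp": the shift along the tool's x, y, z in units of 40 mm (1.0 is 40 mm), a list of three; "turn": the turn, a rotation vector about the tool's x, y, z in units of 6 degrees (1.0 is 6 degrees), a list of three; "fingers": the closure, from 0 (fully open) to 1 (shut). In form: [{"dp": [tx, ty, tz], "turn": [wx, wy, wz], "fingers": fingers}, ...]. A call has 1 to 5 rows; each row shifts and turns the commanded pose from where the row before left it, along the tool's axes as they then stand; what a row does not reach is not made up. A row lasts 1/12 s, in which the tool goes at most 41.7 mm and 7.16 degrees, less where a joint would pass 70% of its speed; a pose out of reach is approached as far as the arm can. A call is refused whole if a number of a shift passes 1 or a number of a turn 1, either way. A call with a gripper value outside its range is refused whole. The fingers move at their own pace and stop on an object; "force" is the grip in N (left out, the last holds). Time passes only in rows, so rows that do not move let the fingers close. It gives the time, the measured TCP pose, the force, the opening and the grip force at its end, in the units of the state.
- r.sense(): the state, without advancing time (a new reading comes with each control period).
- r.grab_frame(name): name is "scene" or "side" or "wrist"; returns a dict with "pixels" (384x512x3 uint8, red, green, blue), "fx", "fy", "cx", "cy" (pixels), "pose" (4x4, takes a point from camera to world coordinates). Camera axes: x right, y down, z forward; pixel columns grow to the right and rows downward; lengths in mm; the calibration is good to about 2 mm. A picture is of the moment at which its call begins. There is no depth.
- r.sign_off(): hands the job in; it is judged then, once.
The state is a dict: "clock": time; "qpos": joint angles; "qvel": joint speeds; "joint_efforts": joint torques, N m; "eef_pos": TCP position; "tcp_rot": TCP orientation; "contact_force": force on the tool from outside, world axes, zero at the start; "wrist_torque": the same for the moment, N m; "opening": opening from 0.0 (shut) to 1.0 (fully open); "grasp_force": force on a finger pad.
Only numpy, scipy, OpenCV 4.12 (cv2) and the standard library are available. Lean on these libraries where they do the work, as an engineer would, in place of code of your own. Each camera call takes 0.05 s, during which the arm holds its last target. There are 200 camera calls.

### The job

Lay the saw's clutch-side parts out ready for assembly: standing flat on the bench in one straight line that carries on the crankshaft's own line out from its long threaded stub, in fitting order, first the oil-pump worm, then the clutch, then the needle bearing, then the clutch drum, hub up, with about a finger's width (20 mm) clear between the stub's end and the worm and between each part and the next. Slip the rim sprocket over the drum's hub so that it sits down on the drum. Leave the grease tin, spark plug, dressing stone and carburettor where they are.

Things in the scene. Friction and masses are not known exactly. Their poses are not given: they have to be found in the camera images.
- crank: steel crankshaft with rod and piston, fixed. Origin on the bench under the middle between its two 68 mm round webs (highest point 68 mm). Shaft axis 34 mm up, along x: +x points out of the long threaded stub, 12 to 17 mm thick, whose end is at x = 85 mm (the short tapered end is at -55 mm). Rod and 46 mm piston lie to +y, up to y = 116 mm. The line of parts runs along +x, y = 0
- worm: oil-pump worm, small dark steel part: round flange 34 mm diameter and 5 mm thick at the bottom with a thin bent wire arm (look only, reaches 27 mm from the axis), above it a barrel of 24 mm diameter with a screw thread, open bore 14 mm; 22 mm high in all. Origin at the centre of its underside, z up
- clutch: centrifugal clutch, dark steel: three curved shoes on a ring of 58 mm diameter, 15 mm high, with gaps and short springs between them, and in the middle a hexagon nut 22 mm across flats (25 mm across corners) that rises to 27 mm and is good to grip. Origin at the centre of its underside, z up
- bearing: needle bearing: short bright steel tube, 20 mm outside diameter, 14 mm bore, 20 mm high, standing on end. Origin at the centre of its underside, z up
- drum: clutch drum, bright steel: plain round drum 70 mm diameter and 24 mm high, lying mouth down, with six small dark holes in its flat top and in the middle a splined hub of 26 mm diameter that rises from 24 mm to 42 mm above the bench (top edge bevelled; good to grip). Origin at the centre of its underside, z up
- sprocket: rim sprocket: dark steel ring 46 mm outside diameter, 29.5 mm bore, 14 mm high, with seven dark pockets round its rim; it slips loosely over the drum's hub and rests on the drum's flat top, its underside then 24 mm above the drum's underside. Origin at the centre of its underside, z up
- tin: bystander: closed round grease tin, 63 mm diameter, 26 mm high, plain grey lid. Origin at the centre of its underside
- plug: bystander: spark plug lying along its x axis, 72 mm long, 19 mm thick, white insulator. Origin under its middle
- stone: bystander: plain grey dressing stone, block 62 x 26 x 22 mm, long along its x axis. Origin at the centre of its underside
- carb: bystander: carburettor, aluminium block about 42 x 40 mm and 36 mm high with a round throat. Origin at the centre of its underside

How it is judged:
By the outcome, as a careful person would: the job done as asked, in the order asked, and still so for the second after the job is handed in, with the robot touching nothing.
It also fails if it takes over 102 s, if anything falls off the work surface, if the arm or the gripper's body presses on something with over 40 N, if the wrist force passes 120 N, or if a joint passes its speed limit or range.

## Working session

There is one attempt and no reset: what is moved stays moved. The work goes in short steps, Python scripts to look and compute and a tool call to move; the robot and the scene stay as the last step left them, time stands still between calls to the robot, and variables do not carry over. Pictures are saved under pics/ and viewed, at most 14 in all, crops included, and the job is handed in when it is done.

Besides the shell and the picture viewer there is one more tool, called after "Request:" by a JSON object that holds its "method" and its "body". play_rows: Moves the arm, as the interface text tells. Its arguments: {"type":"object","properties":{"rows":{"type":"array"},"force":{"type":"number"}},"required":["rows"]}

```bash
mkdir -p pics; cat > h.py <<'E'
import numpy as np, cv2
from rig import r
def snap(cam,name):
    f=r.grab_frame(cam); cv2.imwrite(f'pics/{name}.png',f['pixels'][:,:,::-1])
    np.savez(f'pics/{name}.npz',**{k:np.asarray(v) for k,v in f.items()}); return f
def load(name): return dict(np.load(f'pics/{name}.npz'))
def ray(f,u,v,z):
    P=f['pose']; d=P[:3,:3]@np.array([(u-f['cx'])/f['fx'],(v-f['cy'])/f['fy'],1]); o=P[:3,3]
    return o+d*(z-o[2])/d[2]
def proj(f,p):
    P=f['pose']; c=P[:3,:3].T@(np.asarray(p,float)-P[:3,3]); return np.array([f['fx']*c[0]/c[2]+f['cx'],f['fy']*c[1]/c[2]+f['cy']])
E
python3 - <<'E'
from h import *
np.set_printoptions(precision=2,suppress=True)
for c in ('scene','side','wrist'):
    f=snap(c,c+'0'); print(c,f['fx'],f['cx'],f['cy'],f['pose'])
s=r.sense();print(s)
E
```

```text
scene 391.2979518482897 259.28101111923837 187.74204539573716 [[  -0.01    0.78   -0.62 1163.43]
 [   1.      0.01    0.     11.14]
 [   0.01   -0.62   -0.78  837.18]
 [   0.      0.      0.      1.  ]]
side 474.2156285859734 249.96634988952485 195.75707861050753 [[   0.87   -0.34    0.36  137.46]
 [  -0.5    -0.56    0.66 -745.31]
 [  -0.02   -0.76   -0.65  775.39]
 [   0.      0.      0.      1.  ]]
wrist 279.0342971387179 256.15674422477775 189.20714519332796 [[  0.36   0.89   0.29 152.29]
 [  0.93  -0.34  -0.11 610.16]
 [ -0.     0.31  -0.95 373.52]
 [  0.     0.     0.     1.  ]]
{'clock': 0.15, 'qpos': array([ 1.2 ,  0.35,  1.63, -0.  ,  1.16, -0.  ]), 'qvel': array([-0., -0., -0., -0., -0.,  0.]), 'joint_efforts': array([ -0.  , -60.56, -34.23,   0.  ,   0.01,   0.  ]), 'eef_pos': array([226.34, 582.17, 230.71]), 'tcp_rot': array([-3.14,  0.  ,  2.77]), 'contact_force': array([-0.5 , -1.05,  0.1 ]), 'wrist_torque': array([ 0.02,  0.04, -0.02]), 'grasp_force': 0.0, 'opening': 1.0054613657493703}
```

View pics/scene0.png

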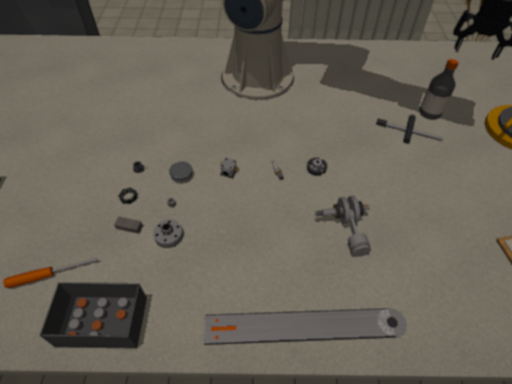

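View pics/side0.png

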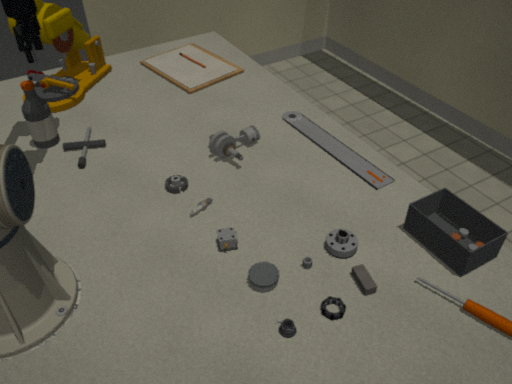

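```bash
python3 - <<'E'
from h import *
np.set_printoptions(precision=1,suppress=True)
A=load('scene0');B=load('side0')
cv2.imwrite('pics/c0.png',cv2.resize(A['pixels'][145:265,110:380,::-1],None,fx=2.9,fy=2.9,interpolation=cv2.INTER_CUBIC))
def go(n,a,b,z): print(n,ray(A,*a,z)[:2],ray(B,*b,z)[:2])
go('worm',(138,167),(288,328),11);go('sprocket',(128,196),(333,309),7);go('bearing',(172,203),(307.5,263),10)
go('drumhub',(168,228),(343,234),42);go('tin',(181,171),(264,271),26);go('carb',(229,167),(228,238),18);go('plug',(278,171),(201,207),9)
go('clutch',(317,165),(176,183),15);go('stone',(128,224),(363,279),15);go('stubend',(317,215),(240,160),34);go('tapend',(369,209),(211,136),34);go('piston',(360,245),(250,134),23)
E
```

```text
worm [ 440.4 -328.8] [ 438.3 -333.2]
sprocket [ 539.5 -336.1] [ 538.2 -339.4]
bearing [ 562.5 -215.4] [ 561.3 -220.2]
drumhub [ 659.7 -205.1] [ 656.4 -213.5]
tin [ 465.7 -202.7] [ 463.9 -203.8]
carb [441.6 -73.4] [447.3 -76.4]
plug [445.9  63.5] [443.1  56.8]
clutch [426.6 173.5] [424.8 165.8]
stone [ 632.6 -313.6] [ 630.7 -315.8]
stubend [610.3 156.3] [599.7 144.9]
tapend [589.6 289. ] [584.3 286. ]
piston [687.6 254.1] [691.1 252.6]
```

View pics/c0.png

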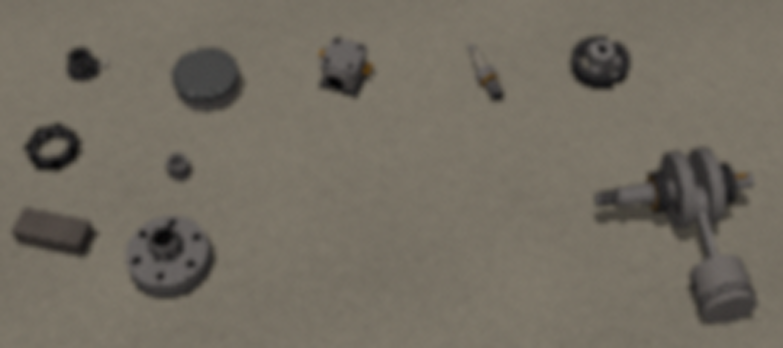

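```bash
cat >> h.py <<'E'
def plan(*wps,start=None):
    """wps: (x,y,z,yaw,n,fingers); prints rows (tool pointing down)"""
    s=r.sense(); p=np.array(s['eef_pos']); w=s['tcp_rot'][2]
    if start is not None: p,w=np.array(start[:3]),start[3]
    out=[]
    for x,y,z,yw,n,g in wps:
        t=np.array([x,y,z],float); dw=(yw-w+np.pi)%(2*np.pi)-np.pi; tw=w+dw
        for i in range(n):
            d=(t-p)/(n-i); c,sn=np.cos(w),np.sin(w)
            dp=np.round(np.array([c*d[0]+sn*d[1],sn*d[0]-c*d[1],-d[2]])/40,2)
            k=round(-np.degrees(tw-w)/(n-i)/6,2)
            out.append(f'{{"dp":{dp.tolist()},"turn":[0,0,{k}],"fingers":{g}}}')
            if abs(dp).max()>1 or abs(k)>1 or np.linalg.norm(dp)>1.03: out[-1]+='  !!'
            a=dp*40; p=p+np.array([c*a[0]+sn*a[1],sn*a[0]-c*a[1],-a[2]]); w-=np.radians(6*k)
    for i,o in enumerate(out): print(('--\n' if i and i%5==0 else '')+o)
    print('end',p.round(1),round(w,3))
E
python3 -c "
from h import *
plan((560,140,235,1.69,15,0.4))"
```

```text
{"dp":[-0.79, -0.49, -0.01],"turn":[0,0,0.69],"fingers":0.4}
{"dp":[-0.82, -0.43, -0.01],"turn":[0,0,0.69],"fingers":0.4}
{"dp":[-0.85, -0.37, -0.01],"turn":[0,0,0.69],"fingers":0.4}
{"dp":[-0.87, -0.3, -0.01],"turn":[0,0,0.69],"fingers":0.4}
{"dp":[-0.89, -0.24, -0.01],"turn":[0,0,0.69],"fingers":0.4}
--
{"dp":[-0.91, -0.18, -0.01],"turn":[0,0,0.69],"fingers":0.4}
{"dp":[-0.92, -0.11, -0.01],"turn":[0,0,0.69],"fingers":0.4}
{"dp":[-0.92, -0.04, -0.0],"turn":[0,0,0.69],"fingers":0.4}
{"dp":[-0.92, 0.02, -0.01],"turn":[0,0,0.69],"fingers":0.4}
{"dp":[-0.92, 0.09, -0.0],"turn":[0,0,0.69],"fingers":0.4}
--
{"dp":[-0.91, 0.15, -0.01],"turn":[0,0,0.68],"fingers":0.4}
{"dp":[-0.89, 0.22, -0.0],"turn":[0,0,0.69],"fingers":0.4}
{"dp":[-0.88, 0.28, -0.01],"turn":[0,0,0.68],"fingers":0.4}
{"dp":[-0.85, 0.35, -0.0],"turn":[0,0,0.69],"fingers":0.4}
{"dp":[-0.83, 0.41, -0.01],"turn":[0,0,0.68],"fingers":0.4}
end [560.2 140.  235.1] 1.69
```

Request:
{"method": "play_rows", "body": {"rows": [{"dp": [-0.79,-0.49,0],"turn": [0,0,0.69],"fingers": 0.4},{"dp": [-0.82,-0.43,0],"turn": [0,0,0.69],"fingers": 0.4},{"dp": [-0.85,-0.37,0],"turn": [0,0,0.69],"fingers": 0.4},{"dp": [-0.87,-0.3,0],"turn": [0,0,0.69],"fingers": 0.4},{"dp": [-0.89,-0.24,0],"turn": [0,0,0.69],"fingers": 0.4}]}}

```text
clock: 0.57
eef_pos: [338.5, 433.4, 231.1]
tcp_rot: [-3.141, 0.0, 2.406]
contact_force: [1.3, 0.2, 0.3]
opening: 0.601
grasp_force: 0.0
```

Request:
{"method": "play_rows", "body": {"rows": [{"dp": [-0.91,-0.18,0],"turn": [0,0,0.69],"fingers": 0.4},{"dp": [-0.92,-0.11,0],"turn": [0,0,0.69],"fingers": 0.4},{"dp": [-0.92,-0.04,0],"turn": [0,0,0.69],"fingers": 0.4},{"dp": [-0.92,0.02,0],"turn": [0,0,0.69],"fingers": 0.4},{"dp": [-0.92,0.09,0],"turn": [0,0,0.69],"fingers": 0.4}]}}

```text
clock: 0.98
eef_pos: [449.9, 285.7, 231.2]
tcp_rot: [-3.142, -0.0, 2.045]
contact_force: [0.6, 0.2, -1.1]
opening: 0.6
grasp_force: 0.0
```

Request:
{"method": "play_rows", "body": {"rows": [{"dp": [-0.91,0.15,0],"turn": [0,0,0.69],"fingers": 0.4},{"dp": [-0.89,0.22,0],"turn": [0,0,0.69],"fingers": 0.4},{"dp": [-0.88,0.28,0],"turn": [0,0,0.69],"fingers": 0.4},{"dp": [-0.85,0.35,0],"turn": [0,0,0.69],"fingers": 0.4},{"dp": [-0.83,0.41,0],"turn": [0,0,0.69],"fingers": 0.4}]}}

```text
clock: 1.4
eef_pos: [560.8, 138.5, 231.2]
tcp_rot: [-3.141, -0.0, 1.683]
contact_force: [0.0, 1.0, 0.5]
opening: 0.599
grasp_force: 0.0
```

Request:
{"method": "play_rows", "body": {"rows": [{"dp": [0,0,0],"turn": [0,0,0],"fingers": 0.4},{"dp": [0,0,0],"turn": [0,0,0],"fingers": 0.4}]}}

```text
clock: 1.57
eef_pos: [560.8, 138.5, 230.9]
tcp_rot: [-3.141, 0.0, 1.684]
contact_force: [0.3, -0.3, 0.1]
opening: 0.602
grasp_force: 0.0
```

```bash
python3 - <<'E'
from h import *
f=snap('wrist','w1'); s=r.sense(); print(s['clock'],s['eef_pos'],s['tcp_rot'],s['opening'],s['qpos'])
cv2.imwrite('pics/w1b.png',cv2.resize(f['pixels'][:,:,::-1],None,fx=1.56,fy=1.56,interpolation=cv2.INTER_CUBIC))
E
```

```text
1.6167 [560.01117038 139.61097876 230.84200179] [-3.14060604e+00 -1.76670792e-04  1.68581158e+00] 0.6012535016275028 [2.41543092e-01 2.80064576e-01 1.73774161e+00 3.32269887e-04
 1.12474292e+00 1.26384267e-01]
```

View pics/w1b.png

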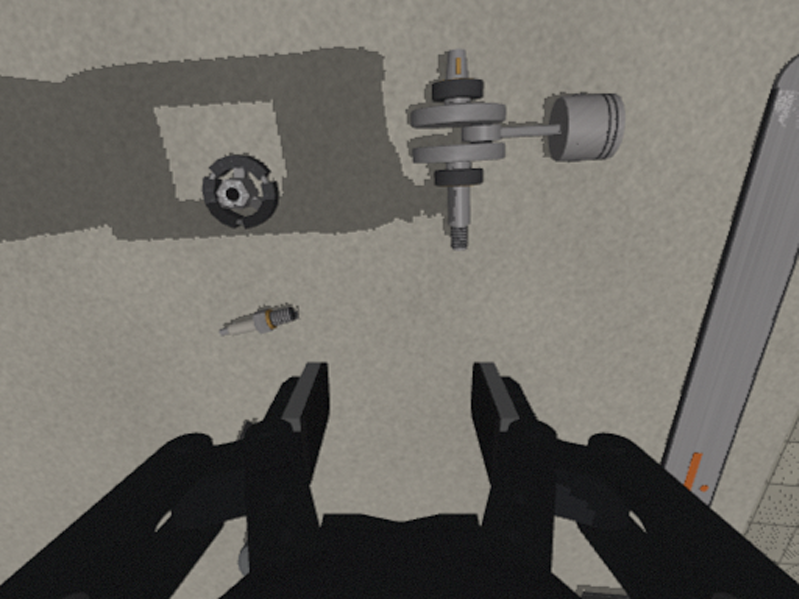

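```bash
python3 - <<'E'
from h import *
np.set_printoptions(precision=1,suppress=True)
f=load('w1'); k=1.56
def m(u,v,z): return ray(f,(u+.5)/k-.5,(v+.5)/k-.5,z)[:2]
e=m(460,249,34);t=m(457,50,34)
print('stub',e,'taper',t,np.linalg.norm(e-t),np.arctan2(*(e-t)[::-1]))
print('web',m(457,116,34),m(457,148,34),'piston',m(594,127,23))
print('clutch ring',m(240,190,12),'nut',m(232,193,27))
p=f['pixels'][:,:,::-1]
a=cv2.resize(p[95:150,125:185],None,fx=6.5,fy=6.5,interpolation=cv2.INTER_CUBIC)
b=cv2.resize(p[25:165,255:335],None,fx=4,fy=4,interpolation=cv2.INTER_CUBIC)
o=np.zeros((565,390+330,3),np.uint8);o[:a.shape[0],:a.shape[1]]=a;o[:560,395:715]=b
cv2.imwrite('pics/c1.png',o)
E
```

```text
stub [606.6 151. ] taper [582.7 289.4] 140.49448871214744 -1.3998701816278776
web [589.2 247.4] [592.6 225.7] piston [694.  252.5]
clutch ring [425.5 174.5] nut [424.6 173.2]
```

View pics/c1.png

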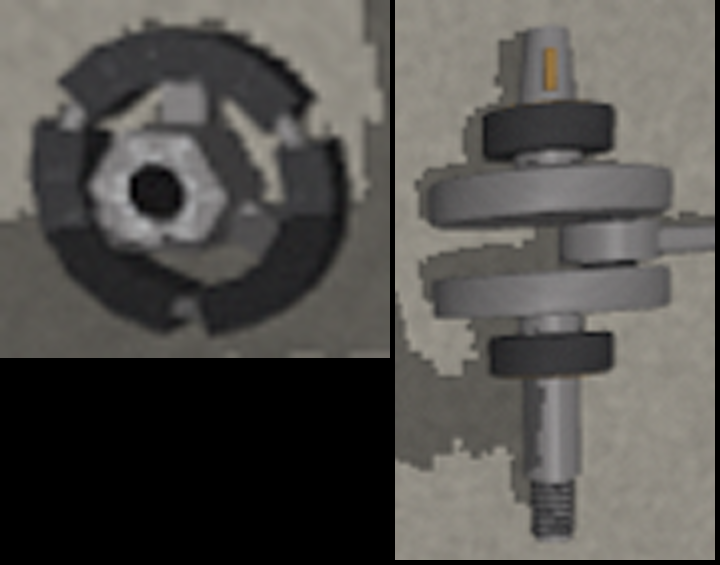

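```bash
python3 -c "
from h import *
plan((425,174,60,2.21,8,0.4),(425,174,60,2.21,1,.4),(425,174,16,2.21,3,0.5))"
```

```text
{"dp":[0.16, -0.41, 0.53],"turn":[0,0,-0.63],"fingers":0.4}
{"dp":[0.18, -0.4, 0.53],"turn":[0,0,-0.63],"fingers":0.4}
{"dp":[0.21, -0.38, 0.54],"turn":[0,0,-0.62],"fingers":0.4}
{"dp":[0.23, -0.37, 0.53],"turn":[0,0,-0.63],"fingers":0.4}
{"dp":[0.25, -0.35, 0.54],"turn":[0,0,-0.62],"fingers":0.4}
--
{"dp":[0.28, -0.33, 0.53],"turn":[0,0,-0.63],"fingers":0.4}
{"dp":[0.3, -0.32, 0.54],"turn":[0,0,-0.62],"fingers":0.4}
{"dp":[0.32, -0.3, 0.53],"turn":[0,0,-0.63],"fingers":0.4}
{"dp":[-0.0, 0.0, 0.0],"turn":[0,0,0.0],"fingers":0.4}
{"dp":[-0.0, 0.0, 0.37],"turn":[0,0,0.0],"fingers":0.5}
--
{"dp":[-0.0, 0.0, 0.37],"turn":[0,0,0.0],"fingers":0.5}
{"dp":[-0.0, 0.0, 0.36],"turn":[0,0,0.0],"fingers":0.5}
end [424.8 174.   16. ] 2.21
```

Request:
{"method": "play_rows", "body": {"rows": [{"dp": [0.16,-0.41,0.53],"turn": [0,0,-0.63],"fingers": 0.4},{"dp": [0.18,-0.4,0.53],"turn": [0,0,-0.63],"fingers": 0.4},{"dp": [0.21,-0.38,0.53],"turn": [0,0,-0.63],"fingers": 0.4},{"dp": [0.23,-0.37,0.53],"turn": [0,0,-0.63],"fingers": 0.4},{"dp": [0.25,-0.35,0.53],"turn": [0,0,-0.62],"fingers": 0.4}]}}

```text
clock: 2.03
eef_pos: [473.7, 162.7, 124.5]
tcp_rot: [-3.142, -0.0, 2.021]
contact_force: [0.6, 0.5, -0.3]
opening: 0.601
grasp_force: 0.0
```

Request:
{"method": "play_rows", "body": {"rows": [{"dp": [0.28,-0.33,0.53],"turn": [0,0,-0.63],"fingers": 0.4},{"dp": [0.3,-0.32,0.54],"turn": [0,0,-0.62],"fingers": 0.4},{"dp": [0.32,-0.3,0.53],"turn": [0,0,-0.63],"fingers": 0.4},{"dp": [0,0,0],"turn": [0,0,0],"fingers": 0.4}]}}

```text
clock: 2.37
eef_pos: [418.2, 174.2, 58.1]
tcp_rot: [-3.133, -0.003, 2.219]
contact_force: [-1.6, 0.1, -1.1]
opening: 0.601
grasp_force: 0.0
```

```bash
python3 - <<'E'
from h import *
f=snap('wrist','w2'); s=r.sense(); print(s['clock'],s['eef_pos'],s['tcp_rot'])
print(proj(f,(425,174,27)),proj(f,(425,174,0)), proj(f,s['eef_pos']))
E
```

```text
2.4167 [421.26699161 174.63217454  59.89906385] [-3.13663186e+00 -1.49280652e-03  2.21551959e+00]
[265.58734473 226.38750126] [264.74747564 211.38199655] [262.47866099 246.89648024]
```

View pics/w2.png

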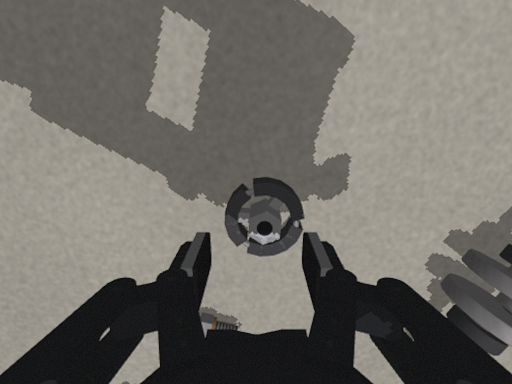

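Request:
{"method": "play_rows", "body": {"rows": [{"dp": [0,0,0],"turn": [0,0,0],"fingers": 0.5},{"dp": [0,0,0.37],"turn": [0,0,0],"fingers": 0.5},{"dp": [0,0,0.37],"turn": [0,0,0],"fingers": 0.5},{"dp": [0,0,0.36],"turn": [0,0,0],"fingers": 0.5},{"dp": [0,0,0],"turn": [0,0,0],"fingers": 0.5}]}}

```text
clock: 2.83
eef_pos: [425.7, 174.5, 16.8]
tcp_rot: [3.141, 0.0, 2.211]
contact_force: [-0.7, 0.5, -0.0]
opening: 0.499
grasp_force: 0.0
```

Request:
{"method": "play_rows", "body": {"rows": [{"dp": [0,0,0],"turn": [0,0,0],"fingers": 1},{"dp": [0,0,0],"turn": [0,0,0],"fingers": 1},{"dp": [0,0,0],"turn": [0,0,0],"fingers": 1},{"dp": [0,0,0],"turn": [0,0,0],"fingers": 1},{"dp": [0,0,0],"turn": [0,0,0],"fingers": 1}], "force": 40}}

```text
clock: 3.25
eef_pos: [426.1, 174.8, 18.6]
tcp_rot: [3.139, 0.001, 2.212]
contact_force: [-0.2, 0.1, 7.6]
opening: 0.238
grasp_force: 39.9
```

```bash
python3 - <<'E'
from h import *
f=snap('wrist','w3'); s=r.sense(); print(s['clock'],s['eef_pos'],s['tcp_rot'],s['opening'],s['grasp_force'])
plan((425,174,70,2.21,2,1),(624,49.5,70,2.21,8,1),(624,49.5,70,2.21,1,1),(624,49.5,17,2.21,3,1))
E
```

```text
3.3 [426.15939077 174.76509592  18.58259494] [3.13887873e+00 7.89531516e-04 2.21240978e+00] 0.24225397276679975 39.87605187110603
{"dp":[0.0, -0.02, -0.64],"turn":[0,0,0.01],"fingers":1}
{"dp":[0.0, -0.01, -0.65],"turn":[0,0,0.01],"fingers":1}
{"dp":[-0.68, 0.27, 0.0],"turn":[0,0,0.0],"fingers":1}
{"dp":[-0.68, 0.27, 0.0],"turn":[0,0,0.0],"fingers":1}
{"dp":[-0.68, 0.26, 0.0],"turn":[0,0,0.0],"fingers":1}
--
{"dp":[-0.68, 0.27, 0.0],"turn":[0,0,0.0],"fingers":1}
{"dp":[-0.69, 0.26, 0.0],"turn":[0,0,0.0],"fingers":1}
{"dp":[-0.68, 0.27, 0.0],"turn":[0,0,0.0],"fingers":1}
{"dp":[-0.69, 0.26, 0.0],"turn":[0,0,0.0],"fingers":1}
{"dp":[-0.68, 0.27, 0.0],"turn":[0,0,0.0],"fingers":1}
--
{"dp":[-0.0, -0.0, 0.0],"turn":[0,0,0.0],"fingers":1}
{"dp":[-0.0, -0.0, 0.44],"turn":[0,0,0.0],"fingers":1}
{"dp":[-0.0, -0.0, 0.44],"turn":[0,0,0.0],"fingers":1}
{"dp":[-0.0, -0.0, 0.45],"turn":[0,0,0.0],"fingers":1}
end [623.9  49.7  17. ] 2.21
```

```bash
python3 - <<'E'
from h import *
plan((425.5,174.4,70,2.21,3,1),(624.1,49.5,70,2.21,8,1),start=(425.5,174.4,16.5,2.21))
E
```

```text
{"dp":[0.0, 0.0, -0.45],"turn":[0,0,-0.0],"fingers":1}
{"dp":[0.0, 0.0, -0.44],"turn":[0,0,-0.0],"fingers":1}
{"dp":[0.0, 0.0, -0.45],"turn":[0,0,-0.0],"fingers":1}
{"dp":[-0.68, 0.27, 0.0],"turn":[0,0,-0.0],"fingers":1}
{"dp":[-0.68, 0.26, 0.0],"turn":[0,0,-0.0],"fingers":1}
--
{"dp":[-0.68, 0.27, 0.0],"turn":[0,0,-0.0],"fingers":1}
{"dp":[-0.69, 0.26, 0.0],"turn":[0,0,-0.0],"fingers":1}
{"dp":[-0.68, 0.27, 0.0],"turn":[0,0,-0.0],"fingers":1}
{"dp":[-0.69, 0.26, 0.0],"turn":[0,0,-0.0],"fingers":1}
{"dp":[-0.68, 0.27, 0.0],"turn":[0,0,-0.0],"fingers":1}
--
{"dp":[-0.69, 0.26, 0.0],"turn":[0,0,-0.0],"fingers":1}
end [624.1  49.4  70.1] 2.21
```

Request:
{"method": "play_rows", "body": {"rows": [{"dp": [0,0,-0.4],"turn": [0,0,0],"fingers": 1},{"dp": [0,0,-0.5],"turn": [0,0,0],"fingers": 1},{"dp": [0,0,-0.44],"turn": [0,0,0],"fingers": 1}]}}

```text
clock: 3.55
eef_pos: [424.8, 174.3, 72.0]
tcp_rot: [-3.141, -0.0, 2.212]
contact_force: [0.6, 0.6, -0.6]
opening: 0.244
grasp_force: 40.0
```

Request:
{"method": "play_rows", "body": {"rows": [{"dp": [-0.68,0.27,0],"turn": [0,0,0],"fingers": 1},{"dp": [-0.68,0.26,0],"turn": [0,0,0],"fingers": 1},{"dp": [-0.68,0.27,0],"turn": [0,0,0],"fingers": 1},{"dp": [-0.69,0.26,0],"turn": [0,0,0],"fingers": 1},{"dp": [-0.68,0.27,0],"turn": [0,0,0],"fingers": 1}]}}

```text
clock: 3.97
eef_pos: [550.3, 96.0, 71.6]
tcp_rot: [3.141, 0.0, 2.213]
contact_force: [0.4, 0.6, -2.5]
opening: 0.242
grasp_force: 40.0
```

Request:
{"method": "play_rows", "body": {"rows": [{"dp": [-0.69,0.26,0],"turn": [0,0,0],"fingers": 1},{"dp": [-0.68,0.27,0],"turn": [0,0,0],"fingers": 1},{"dp": [-0.69,0.26,0],"turn": [0,0,0],"fingers": 1},{"dp": [0,0,0],"turn": [0,0,0],"fingers": 1},{"dp": [0,0,0],"turn": [0,0,0],"fingers": 1}]}}

```text
clock: 4.38
eef_pos: [624.8, 48.9, 71.2]
tcp_rot: [3.141, 0.0, 2.211]
contact_force: [-0.1, -0.3, -1.8]
opening: 0.24
grasp_force: 40.0
```

```bash
python3 - <<'E'
from h import *
f=snap('wrist','w4'); s=r.sense(); print(s['clock'],s['eef_pos'],s['tcp_rot'],s['opening'],s['grasp_force'])
cv2.imwrite('pics/w4b.png',f['pixels'][100:300,100:,::-1])
E
```

```text
4.4333 [623.35525027  49.55460785  70.90119708] [-3.14109180e+00 -4.95449941e-04  2.21154242e+00] 0.24340810142438057 40.003948411904275
```

View pics/w4b.png

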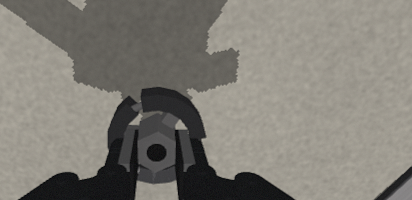

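Request:
{"method": "play_rows", "body": {"rows": [{"dp": [0,0,0.4],"turn": [0,0,0],"fingers": 1},{"dp": [0,0,0.4],"turn": [0,0,0],"fingers": 1},{"dp": [0,0,0.3],"turn": [0,0,0],"fingers": 1},{"dp": [0,0,0.21],"turn": [0,0,0],"fingers": 1},{"dp": [0,0,0],"turn": [0,0,0],"fingers": 1}]}}

```text
clock: 4.85
eef_pos: [622.6, 50.2, 17.8]
tcp_rot: [-3.14, -0.001, 2.213]
contact_force: [-0.2, -0.8, -1.2]
opening: 0.238
grasp_force: 42.3
```

Request:
{"method": "play_rows", "body": {"rows": [{"dp": [0,0,0],"turn": [0,0,0],"fingers": 0.55},{"dp": [0,0,0],"turn": [0,0,0],"fingers": 0.55},{"dp": [0,0,0],"turn": [0,0,0],"fingers": 0.55},{"dp": [0,0,-0.4],"turn": [0,0,0],"fingers": 0.55},{"dp": [0,0,-0.9],"turn": [0,0,0],"fingers": 0.5}]}}

```text
clock: 5.27
eef_pos: [620.6, 49.7, 67.3]
tcp_rot: [-3.135, -0.004, 2.213]
contact_force: [-0.5, -0.8, 1.0]
opening: 0.495
grasp_force: 0.0
```

```bash
python3 - <<'E'
from h import *
plan((600,-60,200,1.741,5,.5),(520,-190,230,1.741,5,.4),(520,-190,230,1.741,1,.4))
E
```

```text
{"dp":[-0.38, -0.41, -0.66],"turn":[0,0,0.9],"fingers":0.5}
{"dp":[-0.41, -0.37, -0.66],"turn":[0,0,0.9],"fingers":0.5}
{"dp":[-0.45, -0.33, -0.67],"turn":[0,0,0.9],"fingers":0.5}
{"dp":[-0.48, -0.29, -0.66],"turn":[0,0,0.9],"fingers":0.5}
{"dp":[-0.5, -0.25, -0.67],"turn":[0,0,0.9],"fingers":0.5}
--
{"dp":[-0.57, -0.5, -0.15],"turn":[0,0,0.0],"fingers":0.4}
{"dp":[-0.57, -0.51, -0.15],"turn":[0,0,0.0],"fingers":0.4}
{"dp":[-0.58, -0.5, -0.15],"turn":[0,0,0.0],"fingers":0.4}
{"dp":[-0.57, -0.51, -0.15],"turn":[0,0,0.0],"fingers":0.4}
{"dp":[-0.58, -0.5, -0.15],"turn":[0,0,0.0],"fingers":0.4}
--
{"dp":[0.0, -0.0, 0.0],"turn":[0,0,0.0],"fingers":0.4}
end [ 520.1 -190.2  230.1] 1.741
```

```bash
python3 - <<'E'
from h import *
plan((600,-60,200,1.741,5,.5),(540,-275,230,1.741,6,.4),(540,-275,230,1.741,2,.4))
E
```

```text
{"dp":[-0.38, -0.41, -0.66],"turn":[0,0,0.9],"fingers":0.5}
{"dp":[-0.41, -0.37, -0.66],"turn":[0,0,0.9],"fingers":0.5}
{"dp":[-0.45, -0.33, -0.67],"turn":[0,0,0.9],"fingers":0.5}
{"dp":[-0.48, -0.29, -0.66],"turn":[0,0,0.9],"fingers":0.5}
{"dp":[-0.5, -0.25, -0.67],"turn":[0,0,0.9],"fingers":0.5}
--
{"dp":[-0.84, -0.4, -0.12],"turn":[0,0,0.0],"fingers":0.4}
{"dp":[-0.84, -0.4, -0.13],"turn":[0,0,0.0],"fingers":0.4}
{"dp":[-0.84, -0.4, -0.12],"turn":[0,0,0.0],"fingers":0.4}
{"dp":[-0.84, -0.4, -0.13],"turn":[0,0,0.0],"fingers":0.4}
{"dp":[-0.84, -0.39, -0.12],"turn":[0,0,0.0],"fingers":0.4}
--
{"dp":[-0.84, -0.4, -0.13],"turn":[0,0,0.0],"fingers":0.4}
{"dp":[-0.0, 0.0, 0.0],"turn":[0,0,0.0],"fingers":0.4}
{"dp":[-0.0, 0.0, 0.0],"turn":[0,0,0.0],"fingers":0.4}
end [ 540.  -274.8  230.1] 1.741
```

Request:
{"method": "play_rows", "body": {"rows": [{"dp": [-0.38,-0.41,-0.66],"turn": [0,0,0.9],"fingers": 0.5},{"dp": [-0.41,-0.37,-0.66],"turn": [0,0,0.9],"fingers": 0.5},{"dp": [-0.45,-0.33,-0.67],"turn": [0,0,0.9],"fingers": 0.5},{"dp": [-0.48,-0.29,-0.66],"turn": [0,0,0.9],"fingers": 0.5},{"dp": [-0.5,-0.25,-0.67],"turn": [0,0,0.9],"fingers": 0.5}]}}

```text
clock: 5.68
eef_pos: [602.7, -60.6, 205.0]
tcp_rot: [3.141, 0.0, 1.737]
contact_force: [0.5, 0.8, -0.1]
opening: 0.499
grasp_force: 0.0
```

Request:
{"method": "play_rows", "body": {"rows": [{"dp": [-0.84,-0.4,-0.12],"turn": [0,0,0],"fingers": 0.4},{"dp": [-0.84,-0.4,-0.13],"turn": [0,0,0],"fingers": 0.4},{"dp": [-0.84,-0.4,-0.12],"turn": [0,0,0],"fingers": 0.4},{"dp": [-0.84,-0.4,-0.13],"turn": [0,0,0],"fingers": 0.4},{"dp": [-0.84,-0.4,-0.12],"turn": [0,0,0],"fingers": 0.4}]}}

```text
clock: 6.1
eef_pos: [552.1, -240.4, 228.9]
tcp_rot: [3.141, 0.0, 1.742]
contact_force: [1.0, -0.8, 0.3]
opening: 0.599
grasp_force: 0.0
```

Request:
{"method": "play_rows", "body": {"rows": [{"dp": [-0.84,-0.4,-0.13],"turn": [0,0,0],"fingers": 0.4},{"dp": [0,0,0],"turn": [0,0,0],"fingers": 0.4},{"dp": [0,0,0],"turn": [0,0,0],"fingers": 0.4}]}}

```text
clock: 6.35
eef_pos: [542.2, -276.5, 233.8]
tcp_rot: [3.141, 0.001, 1.738]
contact_force: [0.3, 0.6, 0.3]
opening: 0.601
grasp_force: 0.0
```

```bash
python3 - <<'E'
from h import *
f=snap('wrist','w5'); s=r.sense(); print(s['clock'],s['eef_pos'],s['tcp_rot'])
cv2.imwrite('pics/w5b.png',cv2.resize(f['pixels'][:,:,::-1],None,fx=1.56,fy=1.56,interpolation=cv2.INTER_CUBIC))
E
```

```text
6.4 [ 542.45834018 -275.0713825   233.48028803] [ 3.14114077e+00 -1.71992206e-04  1.73951909e+00]
```

View pics/w5b.png

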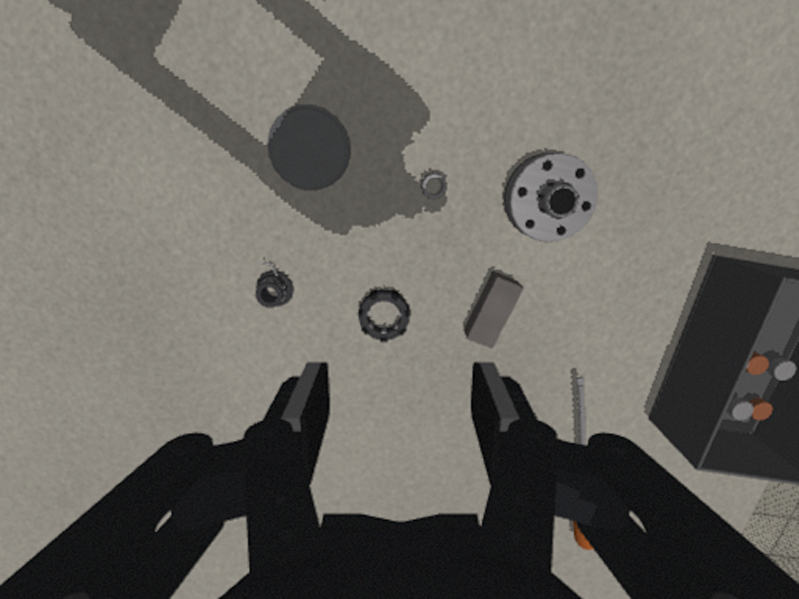

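```bash
python3 - <<'E'
from h import *
np.set_printoptions(precision=1,suppress=True)
f=load('w5'); k=1.56
def m(n,u,v,z): print(n,ray(f,(u+.5)/k-.5,(v+.5)/k-.5,z)[:2])
m('worm',271,290,22);m('wormfl',276,288,5);m('wire',267,262,3);m('spr',384,314,10);m('bear',433,185,20);m('drumtop',552,197,24);m('hub',562,202,42);m('tin',309,147,26);m('stone',494,307,22)
p=f['pixels'][:,:,::-1]
a=cv2.resize(p[95:230,155:395],None,fx=3.3,fy=3.3,interpolation=cv2.INTER_CUBIC)
cv2.imwrite('pics/c5.png',a)
E
```

```text
worm [ 438.6 -326. ]
wormfl [ 438.6 -329.4]
wire [ 428.4 -307.5]
spr [ 537.3 -335.9]
bear [ 558.5 -217.6]
drumtop [ 653.  -210.7]
hub [ 655.1 -212.5]
tin [ 459.4 -205.5]
stone [ 629.7 -309.3]
```

View pics/c5.png

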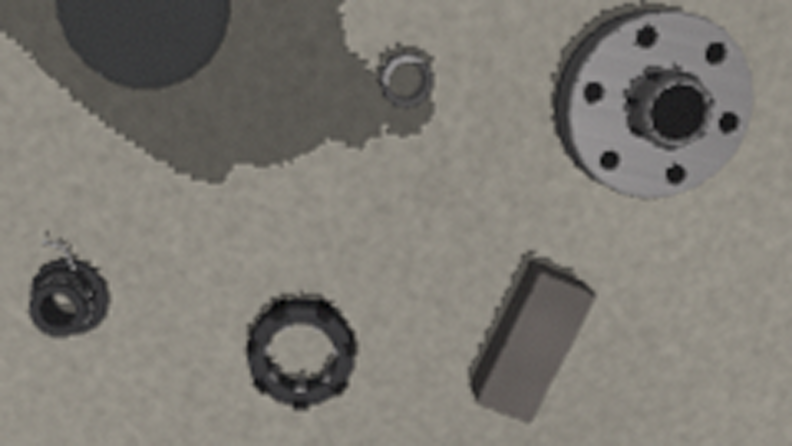

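```bash
python3 - <<'E'
from h import *
plan((655,-212,75,1.741,5,.45),(655,-212,75,1.741,1,.45),(655,-212,26,1.741,3,0.5))
E
```

```text
{"dp":[0.22, 0.61, 0.79],"turn":[0,0,-0.0],"fingers":0.45}
{"dp":[0.22, 0.61, 0.79],"turn":[0,0,-0.0],"fingers":0.45}
{"dp":[0.21, 0.61, 0.79],"turn":[0,0,-0.0],"fingers":0.45}
{"dp":[0.22, 0.6, 0.8],"turn":[0,0,-0.01],"fingers":0.45}
{"dp":[0.21, 0.61, 0.79],"turn":[0,0,-0.0],"fingers":0.45}
--
{"dp":[0.0, -0.0, 0.0],"turn":[0,0,-0.0],"fingers":0.45}
{"dp":[0.0, -0.0, 0.41],"turn":[0,0,-0.0],"fingers":0.5}
{"dp":[0.0, -0.0, 0.41],"turn":[0,0,-0.0],"fingers":0.5}
{"dp":[0.0, -0.0, 0.41],"turn":[0,0,-0.0],"fingers":0.5}
end [ 655.1 -212.    25.9] 1.741
```

Request:
{"method": "play_rows", "body": {"rows": [{"dp": [0.22,0.61,0.79],"turn": [0,0,0],"fingers": 0.45},{"dp": [0.22,0.61,0.79],"turn": [0,0,0],"fingers": 0.45},{"dp": [0.21,0.61,0.79],"turn": [0,0,0],"fingers": 0.45},{"dp": [0.22,0.6,0.8],"turn": [0,0,0],"fingers": 0.45},{"dp": [0.21,0.61,0.79],"turn": [0,0,0],"fingers": 0.45}]}}

```text
clock: 6.82
eef_pos: [656.2, -208.7, 73.2]
tcp_rot: [-3.141, -0.0, 1.743]
contact_force: [1.2, -0.3, 0.1]
opening: 0.548
grasp_force: 0.0
```

Request:
{"method": "play_rows", "body": {"rows": [{"dp": [0,0,0],"turn": [0,0,0],"fingers": 0.45},{"dp": [0,0,0],"turn": [0,0,0],"fingers": 0.45},{"dp": [0,0,0],"turn": [0,0,0],"fingers": 0.45}]}}

```text
clock: 7.07
eef_pos: [655.3, -210.3, 75.2]
tcp_rot: [-3.141, -0.0, 1.743]
contact_force: [0.4, -0.1, 0.9]
opening: 0.545
grasp_force: 0.0
```

```bash
python3 - <<'E'
from h import *
f=snap('wrist','w6'); s=r.sense(); print(s['clock'],s['eef_pos'],s['tcp_rot'])
print(proj(f,(655,-212,42)))
cv2.imwrite('pics/w6b.png',cv2.resize(f['pixels'][130:290,180:340,::-1],None,fx=3,fy=3))
E
```

```text
7.1167 [ 655.55017908 -211.13744858   76.20656198] [3.14052788e+00 7.05104720e-04 1.74232389e+00]
[256.48580392 220.94045437]
```

View pics/w6b.png

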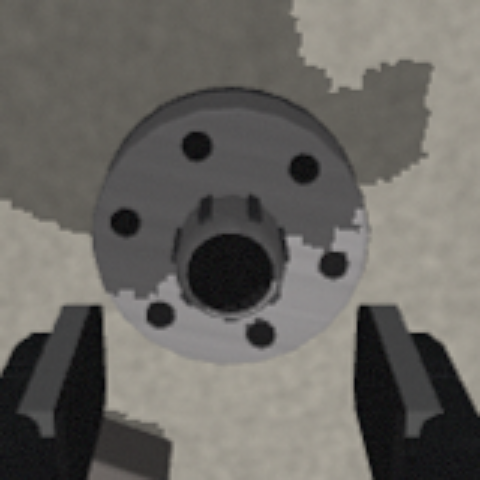

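Request:
{"method": "play_rows", "body": {"rows": [{"dp": [0,0,0.5],"turn": [0,0,0],"fingers": 0.5},{"dp": [0,0,0.5],"turn": [0,0,0],"fingers": 0.5},{"dp": [0,0,0.24],"turn": [0,0,0],"fingers": 0.5},{"dp": [0,0,0],"turn": [0,0,0],"fingers": 0.5},{"dp": [0,0,0],"turn": [0,0,0],"fingers": 0.5}]}}

```text
clock: 7.53
eef_pos: [655.2, -212.0, 26.4]
tcp_rot: [3.141, 0.0, 1.741]
contact_force: [0.6, -0.6, 1.4]
opening: 0.497
grasp_force: 0.0
```

Request:
{"method": "play_rows", "body": {"rows": [{"dp": [0,0,0],"turn": [0,0,0],"fingers": 1},{"dp": [0,0,0],"turn": [0,0,0],"fingers": 1},{"dp": [0,0,0],"turn": [0,0,0],"fingers": 1},{"dp": [0,0,0],"turn": [0,0,0],"fingers": 1},{"dp": [0,0,0],"turn": [0,0,0],"fingers": 1}], "force": 50}}

```text
clock: 7.95
eef_pos: [656.1, -212.1, 27.3]
tcp_rot: [3.14, 0.001, 1.741]
contact_force: [-0.4, 0.4, 4.9]
opening: 0.274
grasp_force: 49.0
```

```bash
python3 - <<'E'
from h import *
plan((655.1,-211.6,72,1.741,3,1),(645.1,-72.6,72,1.741,7,1),(645.1,-72.6,27,1.741,4,1),start=(655.1,-211.6,26.3,1.741))
E
```

```text
{"dp":[0.0, 0.0, -0.38],"turn":[0,0,-0.0],"fingers":1}
{"dp":[0.0, 0.0, -0.38],"turn":[0,0,-0.0],"fingers":1}
{"dp":[0.0, 0.0, -0.38],"turn":[0,0,-0.0],"fingers":1}
{"dp":[0.5, 0.05, -0.0],"turn":[0,0,-0.0],"fingers":1}
{"dp":[0.49, 0.05, -0.0],"turn":[0,0,-0.0],"fingers":1}
--
{"dp":[0.5, 0.05, -0.0],"turn":[0,0,-0.0],"fingers":1}
{"dp":[0.49, 0.05, -0.0],"turn":[0,0,-0.0],"fingers":1}
{"dp":[0.5, 0.05, -0.0],"turn":[0,0,-0.0],"fingers":1}
{"dp":[0.49, 0.05, -0.0],"turn":[0,0,-0.0],"fingers":1}
{"dp":[0.5, 0.04, -0.0],"turn":[0,0,-0.0],"fingers":1}
--
{"dp":[-0.0, 0.0, 0.28],"turn":[0,0,-0.0],"fingers":1}
{"dp":[-0.0, 0.0, 0.28],"turn":[0,0,-0.0],"fingers":1}
{"dp":[-0.0, 0.0, 0.28],"turn":[0,0,-0.0],"fingers":1}
{"dp":[-0.0, 0.0, 0.28],"turn":[0,0,-0.0],"fingers":1}
end [645.  -72.5  27.1] 1.741
```

Request:
{"method": "play_rows", "body": {"rows": [{"dp": [0,0,-0.38],"turn": [0,0,0],"fingers": 1},{"dp": [0,0,-0.38],"turn": [0,0,0],"fingers": 1},{"dp": [0,0,-0.38],"turn": [0,0,0],"fingers": 1},{"dp": [0.5,0.05,0],"turn": [0,0,0],"fingers": 1},{"dp": [0.49,0.05,0],"turn": [0,0,0],"fingers": 1}]}}

```text
clock: 8.37
eef_pos: [654.1, -172.7, 74.4]
tcp_rot: [3.137, 0.002, 1.74]
contact_force: [-0.5, 0.2, -2.4]
opening: 0.273
grasp_force: 49.7
```

Request:
{"method": "play_rows", "body": {"rows": [{"dp": [0.5,0.05,0],"turn": [0,0,0],"fingers": 1},{"dp": [0.49,0.05,0],"turn": [0,0,0],"fingers": 1},{"dp": [0.5,0.05,0],"turn": [0,0,0],"fingers": 1},{"dp": [0.49,0.05,0],"turn": [0,0,0],"fingers": 1},{"dp": [0.5,0.04,0],"turn": [0,0,0],"fingers": 1}]}}

```text
clock: 8.78
eef_pos: [645.8, -71.6, 73.1]
tcp_rot: [3.139, 0.001, 1.741]
contact_force: [0.5, 0.6, -1.8]
opening: 0.273
grasp_force: 49.7
```

Request:
{"method": "play_rows", "body": {"rows": [{"dp": [0,0,0],"turn": [0,0,0],"fingers": 1},{"dp": [0,0,0.4],"turn": [0,0,0],"fingers": 1},{"dp": [0,0,0.4],"turn": [0,0,0],"fingers": 1},{"dp": [0,0,0.31],"turn": [0,0,0],"fingers": 1},{"dp": [0,0,0],"turn": [0,0,0],"fingers": 1}]}}

```text
clock: 9.2
eef_pos: [645.3, -72.8, 26.2]
tcp_rot: [3.141, 0.0, 1.741]
contact_force: [-0.3, 0.5, -1.5]
opening: 0.279
grasp_force: 53.2
```

Request:
{"method": "play_rows", "body": {"rows": [{"dp": [0,0,0.01],"turn": [0,0,0],"fingers": 0.5},{"dp": [0,0,0],"turn": [0,0,0],"fingers": 0.5},{"dp": [0,0,0],"turn": [0,0,0],"fingers": 0.5},{"dp": [0,0,-0.4],"turn": [0,0,0],"fingers": 0.5},{"dp": [0,0,-0.8],"turn": [0,0,0],"fingers": 0.4}]}}

```text
clock: 9.62
eef_pos: [642.4, -72.3, 71.6]
tcp_rot: [-3.136, -0.002, 1.741]
contact_force: [-1.0, 0.2, -0.7]
opening: 0.594
grasp_force: 0.0
```

```bash
python3 - <<'E'
from h import *
plan((537.3,-336.2,75,1.741,8,.2),start=(645.2,-72.7,74.5,1.741))
E
```

```text
{"dp":[-0.75, -0.47, -0.0],"turn":[0,0,-0.0],"fingers":0.2}
{"dp":[-0.76, -0.47, -0.0],"turn":[0,0,-0.0],"fingers":0.2}
{"dp":[-0.75, -0.47, -0.0],"turn":[0,0,-0.0],"fingers":0.2}
{"dp":[-0.76, -0.47, -0.0],"turn":[0,0,-0.0],"fingers":0.2}
{"dp":[-0.75, -0.47, -0.0],"turn":[0,0,-0.0],"fingers":0.2}
--
{"dp":[-0.76, -0.47, -0.0],"turn":[0,0,-0.0],"fingers":0.2}
{"dp":[-0.75, -0.48, -0.01],"turn":[0,0,-0.0],"fingers":0.2}
{"dp":[-0.76, -0.47, -0.0],"turn":[0,0,-0.0],"fingers":0.2}
end [ 537.5 -336.4   74.9] 1.741
```

Request:
{"method": "play_rows", "body": {"rows": [{"dp": [-0.75,-0.47,0],"turn": [0,0,0],"fingers": 0.2},{"dp": [-0.76,-0.47,0],"turn": [0,0,0],"fingers": 0.2},{"dp": [-0.75,-0.47,0],"turn": [0,0,0],"fingers": 0.2},{"dp": [-0.76,-0.47,0],"turn": [0,0,0],"fingers": 0.2},{"dp": [-0.75,-0.47,0],"turn": [0,0,0],"fingers": 0.2}]}}

```text
clock: 10.03
eef_pos: [577.6, -238.6, 75.0]
tcp_rot: [3.141, 0.001, 1.742]
contact_force: [0.8, 0.5, 0.1]
opening: 0.802
grasp_force: 0.0
```

Request:
{"method": "play_rows", "body": {"rows": [{"dp": [-0.76,-0.47,0],"turn": [0,0,0],"fingers": 0.2},{"dp": [-0.75,-0.47,0],"turn": [0,0,0],"fingers": 0.2},{"dp": [-0.76,-0.47,0],"turn": [0,0,0],"fingers": 0.2},{"dp": [0,0,0],"turn": [0,0,0],"fingers": 0.2},{"dp": [0,0,0],"turn": [0,0,0],"fingers": 0.2}]}}

```text
clock: 10.45
eef_pos: [537.2, -337.9, 74.7]
tcp_rot: [3.141, 0.001, 1.738]
contact_force: [0.4, 1.1, 0.5]
opening: 0.799
grasp_force: 0.0
```

Request:
{"method": "play_rows", "body": {"rows": [{"dp": [0,0,0],"turn": [0,0,0],"fingers": 0.2},{"dp": [0,0,0],"turn": [0,0,0],"fingers": 0.2}]}}

```text
clock: 10.62
eef_pos: [538.3, -335.2, 74.3]
tcp_rot: [3.141, -0.0, 1.742]
contact_force: [0.2, 0.9, 0.8]
opening: 0.801
grasp_force: 0.0
```

```bash
python3 - <<'E'
from h import *
f=snap('wrist','w7'); s=r.sense(); print(s['clock'],s['eef_pos'],s['tcp_rot'])
print(proj(f,(537.3,-336.2,14)))
cv2.imwrite('pics/w7b.png',cv2.resize(f['pixels'][130:290,180:340,::-1],None,fx=3,fy=3))
E
```

```text
10.6667 [ 538.3885699  -334.90798323   74.24598416] [ 3.14150268e+00 -1.61593619e-04  1.74272488e+00]
[255.64542498 205.65941988]
```

View pics/w7b.png

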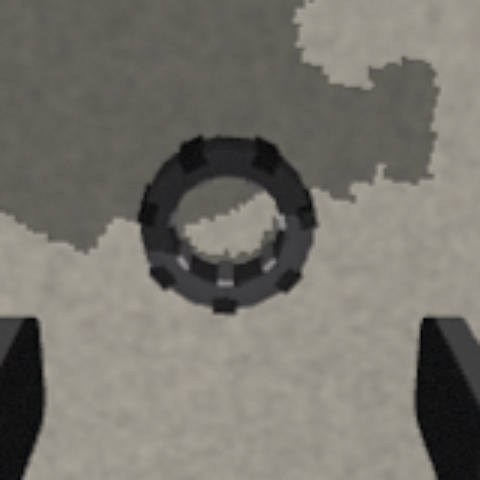

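Request:
{"method": "play_rows", "body": {"rows": [{"dp": [-0.02,-0.02,0.5],"turn": [0,0,0],"fingers": 0.25},{"dp": [0,0,0.5],"turn": [0,0,0],"fingers": 0.25},{"dp": [0,0,0.5],"turn": [0,0,0],"fingers": 0.25},{"dp": [0,0,0.28],"turn": [0,0,0],"fingers": 0.25},{"dp": [0,0,0],"turn": [0,0,0],"fingers": 0.25}]}}

```text
clock: 11.08
eef_pos: [536.1, -335.0, 0.4]
tcp_rot: [-3.138, -0.003, 1.743]
contact_force: [-0.2, -0.3, -1.3]
opening: 0.748
grasp_force: 0.0
```

Request:
{"method": "play_rows", "body": {"rows": [{"dp": [0,0,0],"turn": [0,0,0],"fingers": 1},{"dp": [0,0,0],"turn": [0,0,0],"fingers": 1},{"dp": [0,0,0],"turn": [0,0,0],"fingers": 1},{"dp": [0,0,0],"turn": [0,0,0],"fingers": 1},{"dp": [0,0,0],"turn": [0,0,0],"fingers": 1}], "force": 40}}

```text
clock: 11.5
eef_pos: [537.9, -337.4, 3.9]
tcp_rot: [3.14, 0.001, 1.741]
contact_force: [-0.0, 0.4, 3.7]
opening: 0.513
grasp_force: 41.1
```

```bash
python3 - <<'E'
from h import *
f=snap('scene','s1')
s=r.sense(); print(s['clock'],s['eef_pos'],s['tcp_rot'],s['opening'],s['grasp_force'],s['contact_force'])
plan((645.2,-110.5,90,1.741,8,1),start=(537.4,-336.1,80,1.741))
E
```

```text
11.55 [ 537.93322465 -337.3901536     3.94562046] [3.14015551e+00 1.11305595e-03 1.74127525e+00] 0.5132349081009978 41.25176539644599 [0.54375916 1.64967028 5.53118685]
{"dp":[0.64, 0.45, -0.03],"turn":[0,0,-0.0],"fingers":1}
{"dp":[0.64, 0.45, -0.03],"turn":[0,0,-0.0],"fingers":1}
{"dp":[0.64, 0.45, -0.03],"turn":[0,0,-0.0],"fingers":1}
{"dp":[0.64, 0.45, -0.03],"turn":[0,0,-0.0],"fingers":1}
{"dp":[0.64, 0.45, -0.03],"turn":[0,0,-0.0],"fingers":1}
--
{"dp":[0.63, 0.45, -0.03],"turn":[0,0,-0.0],"fingers":1}
{"dp":[0.64, 0.46, -0.03],"turn":[0,0,-0.0],"fingers":1}
{"dp":[0.63, 0.45, -0.04],"turn":[0,0,-0.0],"fingers":1}
end [ 645.2 -110.6   90. ] 1.741
```

Request:
{"method": "play_rows", "body": {"rows": [{"dp": [0,0,-0.4],"turn": [0,0,0],"fingers": 1},{"dp": [0,0,-0.8],"turn": [0,0,0],"fingers": 1},{"dp": [0,0,-0.73],"turn": [0,0,0],"fingers": 1},{"dp": [0.64,0.45,-0.03],"turn": [0,0,0],"fingers": 1},{"dp": [0.64,0.45,-0.03],"turn": [0,0,0],"fingers": 1}]}}

```text
clock: 11.97
eef_pos: [565.1, -281.8, 85.0]
tcp_rot: [3.138, 0.003, 1.738]
contact_force: [-0.3, 0.2, -1.2]
opening: 0.516
grasp_force: 41.0
```

Request:
{"method": "play_rows", "body": {"rows": [{"dp": [0.64,0.45,-0.03],"turn": [0,0,0],"fingers": 1},{"dp": [0.64,0.45,-0.03],"turn": [0,0,0],"fingers": 1},{"dp": [0.64,0.45,-0.03],"turn": [0,0,0],"fingers": 1},{"dp": [0.63,0.45,-0.03],"turn": [0,0,0],"fingers": 1},{"dp": [0.63,0.45,-0.03],"turn": [0,0,0],"fingers": 1}]}}

```text
clock: 12.38
eef_pos: [631.5, -138.5, 88.8]
tcp_rot: [3.141, 0.0, 1.741]
contact_force: [0.8, -0.3, -0.3]
opening: 0.515
grasp_force: 41.0
```

Request:
{"method": "play_rows", "body": {"rows": [{"dp": [0.63,0.45,-0.03],"turn": [0,0,0],"fingers": 1},{"dp": [0,0,0],"turn": [0,0,0],"fingers": 1},{"dp": [0,0,0],"turn": [0,0,0],"fingers": 1},{"dp": [0,0,0],"turn": [0,0,0],"fingers": 1},{"dp": [0,0,0],"turn": [0,0,0],"fingers": 1}]}}

```text
clock: 12.8
eef_pos: [643.9, -112.8, 89.6]
tcp_rot: [-3.141, 0.0, 1.741]
contact_force: [-0.2, 0.0, -1.1]
opening: 0.516
grasp_force: 41.0
```

```bash
python3 - <<'E'
from h import *
f=snap('wrist','w8'); s=r.sense(); print(s['clock'],s['eef_pos'],s['tcp_rot'],s['opening'],s['grasp_force'])
print(proj(f,(645.2,-72.7,42)),proj(f,s['eef_pos']+[0,0,10]),proj(f,s['eef_pos']-[0,0,3]))
cv2.imwrite('pics/w8b.png',cv2.resize(f['pixels'][90:280,160:360,::-1],None,fx=3,fy=3))
E
```

```text
12.85 [ 643.92999373 -112.9906651    89.58995892] [-3.14109919e+00  5.14209901e-05  1.74022112e+00] 0.5083615343153365 40.98355706781149
[268.95793321 158.09044818] [257.57157985 251.74284746] [257.46866108 240.1517548 ]
```

View pics/w8b.png

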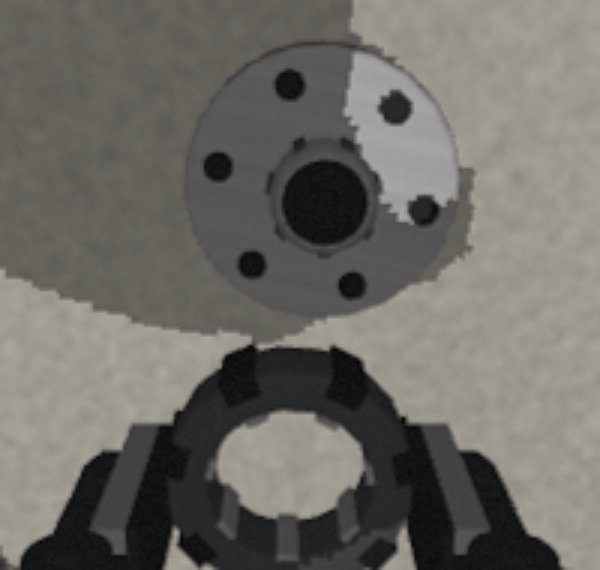

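```bash
python3 - <<'E'
from h import *
np.set_printoptions(precision=1,suppress=True)
f=load('w8'); T=np.array([644.1,-112.9,89.6])
a=np.linspace(0,2*np.pi,181)
for R in (14.75,23):
  for h in (-3.4,10.6):
    q=np.array([proj(f,T+[R*np.cos(t),R*np.sin(t),h]) for t in a]); q=(q-[160,90]+.5)*3
    print(R,h,q.min(0),q.max(0))
plan((645.2,-72.7,89.6,1.741,3,1),start=(644.1,-112.2,89.6,1.741))
E
```

```text
14.75 -3.4 [219.2 381. ] [370.5 516.7]
14.75 10.6 [212.8 413.3] [377.7 558.7]
23 -3.4 [176.8 340.2] [412.9 552. ]
23 10.6 [166.7 369.3] [423.8 596.4]
{"dp":[0.32, 0.06, -0.0],"turn":[0,0,-0.0],"fingers":1}
{"dp":[0.32, 0.07, -0.0],"turn":[0,0,-0.0],"fingers":1}
{"dp":[0.33, 0.06, -0.0],"turn":[0,0,-0.0],"fingers":1}
end [645.  -72.7  89.6] 1.741
```

Request:
{"method": "play_rows", "body": {"rows": [{"dp": [0.33,0.07,0],"turn": [0,0,0],"fingers": 1},{"dp": [0.33,0.07,0],"turn": [0,0,0],"fingers": 1},{"dp": [0.32,0.06,0.3],"turn": [0,0,0],"fingers": 1},{"dp": [0,0,0.5],"turn": [0,0,0],"fingers": 1},{"dp": [0,0,0],"turn": [0,0,0],"fingers": 1}]}}

```text
clock: 13.27
eef_pos: [643.3, -69.9, 54.0]
tcp_rot: [-3.137, -0.002, 1.743]
contact_force: [-1.0, 0.1, -1.7]
opening: 0.515
grasp_force: 41.0
```

Request:
{"method": "play_rows", "body": {"rows": [{"dp": [0,0,0],"turn": [0,0,0],"fingers": 1},{"dp": [0,0,0],"turn": [0,0,0],"fingers": 1},{"dp": [0,0,0],"turn": [0,0,0],"fingers": 1}]}}

```text
clock: 13.52
eef_pos: [646.3, -71.9, 58.3]
tcp_rot: [3.141, 0.0, 1.741]
contact_force: [-0.0, -0.4, -0.3]
opening: 0.513
grasp_force: 41.0
```

Request:
{"method": "play_rows", "body": {"rows": [{"dp": [0,0,0],"turn": [0,0,0],"fingers": 1},{"dp": [0,0,0],"turn": [0,0,0],"fingers": 1}]}}

```text
clock: 13.68
eef_pos: [646.2, -72.2, 58.4]
tcp_rot: [3.141, 0.0, 1.741]
contact_force: [0.5, -0.4, -0.4]
opening: 0.513
grasp_force: 41.0
```

```bash
python3 - <<'E'
from h import *
f=snap('wrist','w9'); s=r.sense(); print(s['clock'],s['eef_pos'],s['tcp_rot'],s['opening'],s['contact_force'])
print(proj(f,(645.2,-72.7,42)),proj(f,s['eef_pos']-[0,0,3]))
cv2.imwrite('pics/w9b.png',cv2.resize(f['pixels'][150:300,180:340,::-1],None,fx=3.5,fy=3.5))
E
```

```text
13.7333 [646.11605569 -72.12654544  58.28673611] [3.14071144e+00 2.54349491e-04 1.74105905e+00] 0.5125966012436591 [-0.16328742  0.71840947 -1.02043975]
[255.6194167  230.19832959] [257.32353988 239.73705765]
```

View pics/w9b.png

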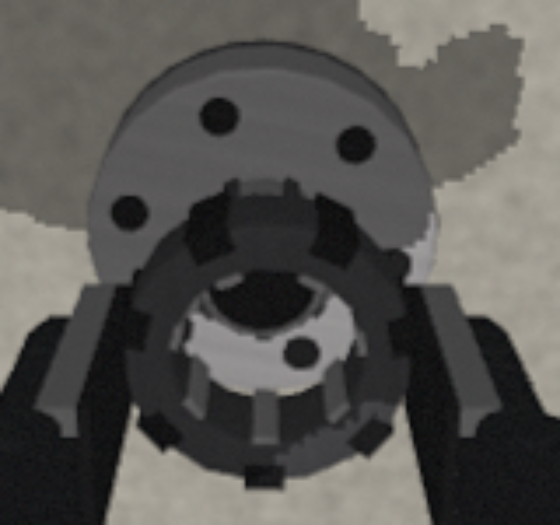

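Request:
{"method": "play_rows", "body": {"rows": [{"dp": [-0.01,-0.02,0.15],"turn": [0,0,0],"fingers": 1},{"dp": [0,0,0.15],"turn": [0,0,0],"fingers": 1},{"dp": [0,0,0.1],"turn": [0,0,0],"fingers": 1},{"dp": [0,0,0],"turn": [0,0,0],"fingers": 1},{"dp": [0,0,0],"turn": [0,0,0],"fingers": 1}]}}

```text
clock: 14.15
eef_pos: [644.6, -72.4, 41.0]
tcp_rot: [-3.14, -0.0, 1.741]
contact_force: [0.0, -0.5, -1.8]
opening: 0.511
grasp_force: 41.0
```

Request:
{"method": "play_rows", "body": {"rows": [{"dp": [0,0,0.15],"turn": [0,0,0],"fingers": 1},{"dp": [0,0,0.13],"turn": [0,0,0],"fingers": 1},{"dp": [0,0,0.05],"turn": [0,0,0],"fingers": 1},{"dp": [0,0,0],"turn": [0,0,0],"fingers": 1},{"dp": [0,0,0],"turn": [0,0,0],"fingers": 1}]}}

```text
clock: 14.57
eef_pos: [644.9, -72.4, 28.2]
tcp_rot: [-3.141, -0.0, 1.741]
contact_force: [-0.2, 0.1, -0.3]
opening: 0.511
grasp_force: 41.0
```

Request:
{"method": "play_rows", "body": {"rows": [{"dp": [0,0,0.01],"turn": [0,0,0],"fingers": 0.3},{"dp": [0,0,0],"turn": [0,0,0],"fingers": 0.3},{"dp": [0,0,0],"turn": [0,0,0],"fingers": 0.3},{"dp": [0,0,-0.4],"turn": [0,0,0],"fingers": 0.3},{"dp": [0,0,-0.9],"turn": [0,0,0],"fingers": 0.3}]}}

```text
clock: 14.98
eef_pos: [641.7, -72.1, 76.3]
tcp_rot: [-3.134, -0.002, 1.741]
contact_force: [-0.5, -1.1, 0.4]
opening: 0.697
grasp_force: 0.0
```

```bash
python3 - <<'E'
from h import *
plan((558.5,-217.5,70,1.741,5,.55),start=(645,-72.4,80,1.741))
E
```

```text
{"dp":[-0.64, -0.55, 0.05],"turn":[0,0,-0.0],"fingers":0.55}
{"dp":[-0.64, -0.55, 0.05],"turn":[0,0,-0.0],"fingers":0.55}
{"dp":[-0.64, -0.55, 0.05],"turn":[0,0,-0.0],"fingers":0.55}
{"dp":[-0.64, -0.55, 0.05],"turn":[0,0,-0.0],"fingers":0.55}
{"dp":[-0.65, -0.55, 0.05],"turn":[0,0,-0.0],"fingers":0.55}
end [ 558.3 -217.6   70. ] 1.741
```

Request:
{"method": "play_rows", "body": {"rows": [{"dp": [-0.64,-0.55,0.05],"turn": [0,0,0],"fingers": 0.55},{"dp": [-0.64,-0.55,0.05],"turn": [0,0,0],"fingers": 0.55},{"dp": [-0.64,-0.55,0.05],"turn": [0,0,0],"fingers": 0.55},{"dp": [-0.64,-0.55,0.05],"turn": [0,0,0],"fingers": 0.55},{"dp": [-0.64,-0.55,0.05],"turn": [0,0,0],"fingers": 0.55}]}}

```text
clock: 15.4
eef_pos: [557.6, -218.4, 70.3]
tcp_rot: [3.141, 0.0, 1.742]
contact_force: [0.7, -0.9, 0.1]
opening: 0.452
grasp_force: 0.0
```

Request:
{"method": "play_rows", "body": {"rows": [{"dp": [0,0,0],"turn": [0,0,0],"fingers": 0.55},{"dp": [0,0,0],"turn": [0,0,0],"fingers": 0.55},{"dp": [0,0,0],"turn": [0,0,0],"fingers": 0.55},{"dp": [0,0,0],"turn": [0,0,0],"fingers": 0.55}]}}

```text
clock: 15.73
eef_pos: [559.1, -216.6, 70.2]
tcp_rot: [3.141, 0.0, 1.742]
contact_force: [-0.9, -0.2, -0.3]
opening: 0.451
grasp_force: 0.0
```

```bash
python3 - <<'E'
from h import *
f=snap('wrist','w10'); s=r.sense(); print(s['clock'],s['eef_pos'],s['tcp_rot'])
print(proj(f,(558.5,-217.5,20)))
cv2.imwrite('pics/w10b.png',cv2.resize(f['pixels'][0:300,150:400,::-1],None,fx=2,fy=2))
E
```

```text
15.7833 [ 559.116491   -216.40551026   70.20958917] [3.14114787e+00 9.93329185e-05 1.74252593e+00]
[256.15747442 210.46164878]
```

View pics/w10b.png

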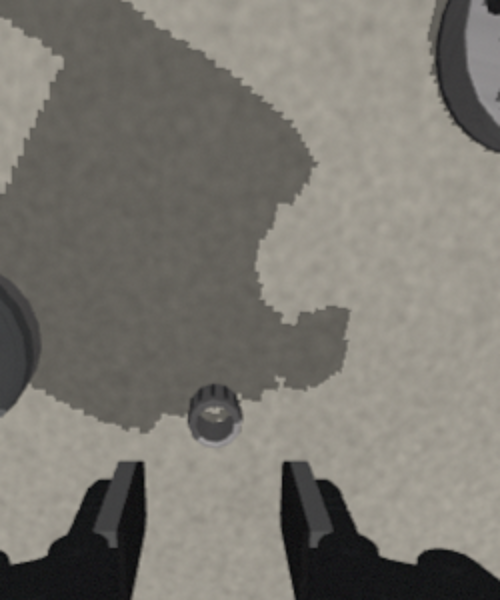

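Request:
{"method": "play_rows", "body": {"rows": [{"dp": [-0.03,0,0.5],"turn": [0,0,0],"fingers": 0.55},{"dp": [0,0,0.5],"turn": [0,0,0],"fingers": 0.55},{"dp": [0,0,0.4],"turn": [0,0,0],"fingers": 0.55},{"dp": [0,0,0.22],"turn": [0,0,0],"fingers": 0.55},{"dp": [0,0,0],"turn": [0,0,0],"fingers": 0.55}]}}

```text
clock: 16.2
eef_pos: [557.8, -217.1, 3.4]
tcp_rot: [-3.139, -0.002, 1.743]
contact_force: [-0.6, -0.3, 0.7]
opening: 0.448
grasp_force: 0.0
```

Request:
{"method": "play_rows", "body": {"rows": [{"dp": [0,0,0],"turn": [0,0,0],"fingers": 1},{"dp": [0,0,0],"turn": [0,0,0],"fingers": 1},{"dp": [0,0,0],"turn": [0,0,0],"fingers": 1},{"dp": [0,0,0],"turn": [0,0,0],"fingers": 1},{"dp": [0,0,0],"turn": [0,0,0],"fingers": 1}], "force": 30}}

```text
clock: 16.62
eef_pos: [559.0, -218.6, 6.0]
tcp_rot: [3.141, 0.001, 1.741]
contact_force: [0.1, 0.2, 0.2]
opening: 0.212
grasp_force: 29.3
```

```bash
python3 - <<'E'
from h import *
plan((558.5,-217,85,1.741,3,1),(634.1,-8.6,85,1.741,7,1),start=(558.5,-217,5.5,1.741))
E
```

```text
{"dp":[0.0, 0.0, -0.66],"turn":[0,0,-0.0],"fingers":1}
{"dp":[0.0, 0.0, -0.66],"turn":[0,0,-0.0],"fingers":1}
{"dp":[0.0, 0.0, -0.67],"turn":[0,0,-0.0],"fingers":1}
{"dp":[0.69, 0.39, 0.0],"turn":[0,0,-0.0],"fingers":1}
{"dp":[0.69, 0.39, 0.0],"turn":[0,0,-0.0],"fingers":1}
--
{"dp":[0.69, 0.39, 0.0],"turn":[0,0,-0.0],"fingers":1}
{"dp":[0.69, 0.39, 0.0],"turn":[0,0,-0.0],"fingers":1}
{"dp":[0.68, 0.4, 0.0],"turn":[0,0,-0.0],"fingers":1}
{"dp":[0.69, 0.39, 0.0],"turn":[0,0,-0.0],"fingers":1}
{"dp":[0.68, 0.4, 0.0],"turn":[0,0,-0.0],"fingers":1}
end [634.3  -8.7  85.1] 1.741
```

Request:
{"method": "play_rows", "body": {"rows": [{"dp": [0,0,-0.5],"turn": [0,0,0],"fingers": 1},{"dp": [0,0,-0.75],"turn": [0,0,0],"fingers": 1},{"dp": [0,0,-0.74],"turn": [0,0,0],"fingers": 1},{"dp": [0.69,0.39,0],"turn": [0,0,0],"fingers": 1},{"dp": [0.69,0.39,0],"turn": [0,0,0],"fingers": 1}]}}

```text
clock: 17.03
eef_pos: [581.5, -159.8, 87.7]
tcp_rot: [3.137, 0.002, 1.738]
contact_force: [0.7, 0.1, 0.1]
opening: 0.219
grasp_force: 29.4
```

Request:
{"method": "play_rows", "body": {"rows": [{"dp": [0.69,0.39,0],"turn": [0,0,0],"fingers": 1},{"dp": [0.69,0.39,0],"turn": [0,0,0],"fingers": 1},{"dp": [0.68,0.4,0],"turn": [0,0,0],"fingers": 1},{"dp": [0.69,0.39,0],"turn": [0,0,0],"fingers": 1},{"dp": [0.68,0.4,0],"turn": [0,0,0],"fingers": 1}]}}

```text
clock: 17.45
eef_pos: [634.7, -8.7, 85.3]
tcp_rot: [3.141, 0.0, 1.741]
contact_force: [-0.2, -0.3, -0.5]
opening: 0.216
grasp_force: 29.4
```

Request:
{"method": "play_rows", "body": {"rows": [{"dp": [0,0,0],"turn": [0,0,0],"fingers": 1},{"dp": [0,0,0],"turn": [0,0,0],"fingers": 1},{"dp": [0,0,0],"turn": [0,0,0],"fingers": 1},{"dp": [0,0,0],"turn": [0,0,0],"fingers": 1}]}}

```text
clock: 17.78
eef_pos: [633.8, -11.1, 84.9]
tcp_rot: [-3.141, 0.0, 1.741]
contact_force: [-0.2, 0.2, -0.6]
opening: 0.217
grasp_force: 29.4
```

```bash
python3 - <<'E'
from h import *
f=snap('wrist','w11'); s=r.sense(); print(s['clock'],s['eef_pos'],s['tcp_rot'],s['opening'])
plan((634.1,-9,6.5,1.741,4,1))
E
```

```text
17.8333 [633.88613997 -11.27858349  84.93291533] [-3.14128721e+00  1.16819688e-04  1.74022559e+00] 0.21504540667611038
{"dp":[0.01, 0.0, 0.49],"turn":[0,0,-0.0],"fingers":1}
{"dp":[0.02, 0.0, 0.49],"turn":[0,0,-0.0],"fingers":1}
{"dp":[0.01, 0.01, 0.49],"turn":[0,0,-0.0],"fingers":1}
{"dp":[0.02, 0.0, 0.49],"turn":[0,0,-0.01],"fingers":1}
end [633.9  -8.8   6.5] 1.741
```

Request:
{"method": "play_rows", "body": {"rows": [{"dp": [0.05,0,0.5],"turn": [0,0,0],"fingers": 1},{"dp": [0,0,0.6],"turn": [0,0,0],"fingers": 1},{"dp": [0,0,0.5],"turn": [0,0,0],"fingers": 1},{"dp": [0,0,0.34],"turn": [0,0,0],"fingers": 1},{"dp": [0,0,0],"turn": [0,0,0],"fingers": 1}]}}

```text
clock: 18.25
eef_pos: [632.8, -9.2, 5.1]
tcp_rot: [-3.139, -0.0, 1.74]
contact_force: [0.2, 0.2, -0.9]
opening: 0.212
grasp_force: 31.2
```

Request:
{"method": "play_rows", "body": {"rows": [{"dp": [0,0,0],"turn": [0,0,0],"fingers": 1},{"dp": [0,0,0],"turn": [0,0,0],"fingers": 1}]}}

```text
clock: 18.42
eef_pos: [634.2, -8.7, 7.7]
tcp_rot: [3.141, 0.0, 1.741]
contact_force: [0.1, -0.5, -0.1]
opening: 0.211
grasp_force: 31.2
```

Request:
{"method": "play_rows", "body": {"rows": [{"dp": [0,0,0.04],"turn": [0,0,0],"fingers": 1},{"dp": [0,0,0],"turn": [0,0,0],"fingers": 1},{"dp": [0,0,0],"turn": [0,0,0],"fingers": 0.55},{"dp": [0,0,0],"turn": [0,0,0],"fingers": 0.55},{"dp": [0,0,0],"turn": [0,0,0],"fingers": 0.55}]}}

```text
clock: 18.83
eef_pos: [634.1, -8.1, 6.0]
tcp_rot: [3.141, 0.0, 1.742]
contact_force: [0.5, 0.4, 0.1]
opening: 0.448
grasp_force: 0.0
```

Request:
{"method": "play_rows", "body": {"rows": [{"dp": [0,0,-0.4],"turn": [0,0,0],"fingers": 0.55},{"dp": [0,0,-0.8],"turn": [0,0,0],"fingers": 0.55},{"dp": [0,0,-0.9],"turn": [0,0,0],"fingers": 0.5}]}}

```text
clock: 19.08
eef_pos: [632.3, -8.1, 88.8]
tcp_rot: [-3.137, -0.001, 1.742]
contact_force: [1.3, -0.2, 1.4]
opening: 0.498
grasp_force: 0.0
```

```bash
python3 - <<'E'
from h import *
s=r.sense(); print(s['eef_pos'])
plan((438.6,-327.5,85,0.74,12,.5),start=(634.2,-8.9,90,1.741))
E
```

```text
[632.26977048  -8.11628902  88.81966814]
{"dp":[-0.59, -0.51, 0.01],"turn":[0,0,0.8],"fingers":0.5}
{"dp":[-0.63, -0.46, 0.01],"turn":[0,0,0.8],"fingers":0.5}
{"dp":[-0.66, -0.41, 0.01],"turn":[0,0,0.8],"fingers":0.5}
{"dp":[-0.69, -0.35, 0.01],"turn":[0,0,0.8],"fingers":0.5}
{"dp":[-0.72, -0.29, 0.01],"turn":[0,0,0.79],"fingers":0.5}
--
{"dp":[-0.74, -0.23, 0.01],"turn":[0,0,0.8],"fingers":0.5}
{"dp":[-0.76, -0.17, 0.01],"turn":[0,0,0.79],"fingers":0.5}
{"dp":[-0.77, -0.11, 0.01],"turn":[0,0,0.8],"fingers":0.5}
{"dp":[-0.78, -0.04, 0.01],"turn":[0,0,0.79],"fingers":0.5}
{"dp":[-0.78, 0.02, 0.01],"turn":[0,0,0.8],"fingers":0.5}
--
{"dp":[-0.78, 0.09, 0.01],"turn":[0,0,0.79],"fingers":0.5}
{"dp":[-0.77, 0.15, 0.01],"turn":[0,0,0.8],"fingers":0.5}
end [ 438.6 -327.7   85.2] 0.74
```

Request:
{"method": "play_rows", "body": {"rows": [{"dp": [-0.59,-0.51,0.01],"turn": [0,0,0.8],"fingers": 0.5},{"dp": [-0.63,-0.46,0.01],"turn": [0,0,0.8],"fingers": 0.5},{"dp": [-0.66,-0.41,0.01],"turn": [0,0,0.8],"fingers": 0.5},{"dp": [-0.69,-0.35,0.01],"turn": [0,0,0.8],"fingers": 0.5},{"dp": [-0.72,-0.29,0.01],"turn": [0,0,0.79],"fingers": 0.5}]}}

```text
clock: 19.5
eef_pos: [552.3, -141.9, 88.0]
tcp_rot: [3.141, 0.0, 1.32]
contact_force: [0.7, -0.6, 0.1]
opening: 0.499
grasp_force: 0.0
```

Request:
{"method": "play_rows", "body": {"rows": [{"dp": [-0.74,-0.23,0.01],"turn": [0,0,0.8],"fingers": 0.5},{"dp": [-0.76,-0.17,0.01],"turn": [0,0,0.79],"fingers": 0.5},{"dp": [-0.77,-0.11,0.01],"turn": [0,0,0.8],"fingers": 0.5},{"dp": [-0.78,-0.04,0.01],"turn": [0,0,0.79],"fingers": 0.5},{"dp": [-0.78,0.02,0.01],"turn": [0,0,0.8],"fingers": 0.5}]}}

```text
clock: 19.92
eef_pos: [470.6, -274.7, 85.9]
tcp_rot: [3.141, -0.0, 0.903]
contact_force: [0.6, -0.3, -0.3]
opening: 0.501
grasp_force: 0.0
```

Request:
{"method": "play_rows", "body": {"rows": [{"dp": [-0.78,0.09,0.01],"turn": [0,0,0.79],"fingers": 0.5},{"dp": [-0.77,0.15,0.01],"turn": [0,0,0.8],"fingers": 0.5},{"dp": [0,0,0],"turn": [0,0,0],"fingers": 0.5},{"dp": [0,0,0],"turn": [0,0,0],"fingers": 0.5},{"dp": [0,0,0],"turn": [0,0,0],"fingers": 0.5}]}}

```text
clock: 20.33
eef_pos: [438.6, -326.9, 85.0]
tcp_rot: [-3.142, -0.0, 0.741]
contact_force: [0.2, -0.1, 0.9]
opening: 0.497
grasp_force: 0.0
```

```bash
cat > worm.py <<'E'
from h import *
import sys
np.set_printoptions(precision=1,suppress=True)
f=snap('wrist',sys.argv[1]); s=r.sense(); print(s['clock'],s['eef_pos'],s['tcp_rot'])
c=proj(f,(438.6,-327.5,12)); print(proj(f,(438.6,-327.5,22)),c)
g=cv2.cvtColor(f['pixels'],cv2.COLOR_RGB2GRAY); x0,y0=(c-28).astype(int)
w=cv2.GaussianBlur(g,(3,3),0)[y0:y0+56,x0:x0+56]
print(x0,y0); 
for row in w[::2,::2]: print(' '.join(f'{v:3d}' for v in row))
E
python3 worm.py w12
```

```text
20.3833 [ 438.9 -326.5   84.9] [-3.1 -0.   0.7]
[256.7 203.4] [256.6 199.1]
228 171
 95  96  96  95  93  90  90  91  91  92 106 141 144 146 149 151 146 141 144 148 148 143 144 147 149 150 148 146
 94  95  95  95  93  93  93  93  92  93  95 115 136 128 123 136 147 142 142 146 143 142 146 149 150 150 150 147
 92  91  94  93  92  93  95  94  94  96  95  94  96  92  93  99 135 147 146 149 146 145 145 147 147 148 150 148
 92  93  95  93  93  95  95  95  95  95  96  97  95  92  91  94 133 133 138 139 150 148 146 146 147 146 146 148
 93  94  96  92  92  92  93  93  94  94  96  99  97  91  90  92  99  92  97 101 128 148 152 149 126 113 109 116
 91  93  94  92  90  91  93  91  91  92  94  92  71  57  58  59  53  58  80  94  96 129 155 151 134  99  94  94
 90  93  93  93  93  95  95  92  90  86  68  47  38  38  39  39  38  38  41  49  72 128 153 149 126  98  97  96
 91  93  93  91  92  91  93  93  76  44  38  40  40  41  40  40  41  39  39  39  38  62 122 120 119  95  95  96
 92  93  87  83  84  83  84  83  61  48  41  40  40  39  38  39  37  38  38  39  39  38  64  94  95  94  96  95
 90  86 
[... 1419 characters left out ...]
  68 138 148 148 149 151 154
 96  96  95  96  96  94  92  92  92  67  38  39  38  36  34  34  35  36  40  39  56 123 147 146 148 150 152 151
 95  95  96  96  96  95  94  93 105 128  91  45  39  40  40  40  41  39  39  44 102 150 147 150 151 149 148 146
 91  94  95  95  96  95  94 106 136 145 146 108  70  47  46  41  40  56  92 118 142 146 147 151 151 149 147 144
 90  92  94  96  95  93 106 138 145 147 149 150 146 130 126 109 106 134 146 147 145 143 145 148 147 146 146 145
 94  93  94  95  94 107 142 150 151 153 153 156 159 157 155 154 149 144 145 145 145 146 147 147 147 145 146 147
 98  94  93 112 118 141 148 148 152 156 156 156 155 152 150 151 147 143 147 150 150 152 149 148 151 149 147 148
```

Request:
{"method": "play_rows", "body": {"rows": [{"dp": [-0.07,0.03,0.5],"turn": [0,0,0],"fingers": 0.5},{"dp": [0,0,0.6],"turn": [0,0,0],"fingers": 0.5},{"dp": [0,0,0.5],"turn": [0,0,0],"fingers": 0.5},{"dp": [0,0,0.27],"turn": [0,0,0],"fingers": 0.5},{"dp": [0,0,0],"turn": [0,0,0],"fingers": 0.5}]}}

```text
clock: 20.8
eef_pos: [436.6, -327.9, 8.0]
tcp_rot: [-3.138, 0.001, 0.742]
contact_force: [-0.2, 0.1, 0.3]
opening: 0.5
grasp_force: 0.0
```

Request:
{"method": "play_rows", "body": {"rows": [{"dp": [0,0,0],"turn": [0,0,0],"fingers": 1},{"dp": [0,0,0],"turn": [0,0,0],"fingers": 1},{"dp": [0,0,0],"turn": [0,0,0],"fingers": 1},{"dp": [0,0,0],"turn": [0,0,0],"fingers": 1},{"dp": [0,0,0],"turn": [0,0,0],"fingers": 1}]}}

```text
clock: 21.22
eef_pos: [437.8, -330.2, 10.9]
tcp_rot: [3.14, -0.0, 0.74]
contact_force: [0.9, 0.3, 2.7]
opening: 0.255
grasp_force: 29.7
```

```bash
python3 - <<'E'
from h import *
s=r.sense(); p=s['eef_pos']; print(p,s['tcp_rot'],s['opening'])
plan((612.8,114.5,90,1.741,16,1),start=(p[0],p[1],90,0.74))
E
```

```text
[ 437.78111864 -330.17105155   10.91670293] [ 3.14012417e+00 -2.72745092e-04  7.40330325e-01] 0.2546529175139139
{"dp":[0.67, -0.33, -0.0],"turn":[0,0,-0.6],"fingers":1}
{"dp":[0.69, -0.29, -0.0],"turn":[0,0,-0.6],"fingers":1}
{"dp":[0.71, -0.24, -0.0],"turn":[0,0,-0.6],"fingers":1}
{"dp":[0.72, -0.2, -0.0],"turn":[0,0,-0.6],"fingers":1}
{"dp":[0.73, -0.15, -0.0],"turn":[0,0,-0.6],"fingers":1}
--
{"dp":[0.74, -0.11, -0.0],"turn":[0,0,-0.6],"fingers":1}
{"dp":[0.74, -0.06, -0.0],"turn":[0,0,-0.6],"fingers":1}
{"dp":[0.75, -0.01, -0.0],"turn":[0,0,-0.6],"fingers":1}
{"dp":[0.75, 0.04, -0.0],"turn":[0,0,-0.59],"fingers":1}
{"dp":[0.74, 0.08, -0.0],"turn":[0,0,-0.6],"fingers":1}
--
{"dp":[0.73, 0.13, -0.0],"turn":[0,0,-0.59],"fingers":1}
{"dp":[0.73, 0.17, -0.0],"turn":[0,0,-0.6],"fingers":1}
{"dp":[0.71, 0.22, -0.0],"turn":[0,0,-0.59],"fingers":1}
{"dp":[0.7, 0.26, -0.0],"turn":[0,0,-0.6],"fingers":1}
{"dp":[0.68, 0.31, -0.0],"turn":[0,0,-0.59],"fingers":1}
--
{"dp":[0.66, 0.34, -0.0],"turn":[0,0,-0.6],"fingers":1}
end [612.7 114.4  90. ] 1.741
```

Request:
{"method": "play_rows", "body": {"rows": [{"dp": [0,0,-0.4],"turn": [0,0,0],"fingers": 1},{"dp": [0,0,-0.8],"turn": [0,0,0],"fingers": 1},{"dp": [0,0,-0.8],"turn": [0,0,0],"fingers": 1},{"dp": [0.67,-0.33,0],"turn": [0,0,-0.6],"fingers": 1},{"dp": [0.69,-0.29,0],"turn": [0,0,-0.6],"fingers": 1}]}}

```text
clock: 21.63
eef_pos: [460.5, -275.5, 92.8]
tcp_rot: [3.136, -0.001, 0.866]
contact_force: [0.9, 0.2, -1.5]
opening: 0.259
grasp_force: 29.6
```

Request:
{"method": "play_rows", "body": {"rows": [{"dp": [0.71,-0.24,0],"turn": [0,0,-0.6],"fingers": 1},{"dp": [0.72,-0.2,0],"turn": [0,0,-0.6],"fingers": 1},{"dp": [0.73,-0.15,0],"turn": [0,0,-0.6],"fingers": 1},{"dp": [0.74,-0.11,0],"turn": [0,0,-0.6],"fingers": 1},{"dp": [0.74,-0.06,0],"turn": [0,0,-0.6],"fingers": 1}]}}

```text
clock: 22.05
eef_pos: [513.9, -133.8, 90.6]
tcp_rot: [3.141, -0.0, 1.183]
contact_force: [-0.9, -0.5, -0.6]
opening: 0.26
grasp_force: 29.5
```

Request:
{"method": "play_rows", "body": {"rows": [{"dp": [0.75,-0.01,0],"turn": [0,0,-0.6],"fingers": 1},{"dp": [0.75,0.04,0],"turn": [0,0,-0.59],"fingers": 1},{"dp": [0.74,0.08,0],"turn": [0,0,-0.6],"fingers": 1},{"dp": [0.73,0.13,0],"turn": [0,0,-0.59],"fingers": 1},{"dp": [0.73,0.17,0],"turn": [0,0,-0.6],"fingers": 1}]}}

```text
clock: 22.47
eef_pos: [568.9, 5.3, 90.6]
tcp_rot: [3.141, -0.0, 1.495]
contact_force: [0.5, -0.8, -0.1]
opening: 0.259
grasp_force: 29.5
```

Request:
{"method": "play_rows", "body": {"rows": [{"dp": [0.71,0.22,0],"turn": [0,0,-0.59],"fingers": 1},{"dp": [0.7,0.26,0],"turn": [0,0,-0.6],"fingers": 1},{"dp": [0.68,0.31,0],"turn": [0,0,-0.59],"fingers": 1},{"dp": [0.66,0.34,0],"turn": [0,0,-0.6],"fingers": 1},{"dp": [0,0,0],"turn": [0,0,0],"fingers": 1}]}}

```text
clock: 22.88
eef_pos: [614.4, 119.3, 90.8]
tcp_rot: [3.138, -0.001, 1.747]
contact_force: [-0.6, -0.6, -0.5]
opening: 0.258
grasp_force: 29.6
```

Request:
{"method": "play_rows", "body": {"rows": [{"dp": [0,0,0],"turn": [0,0,0],"fingers": 1},{"dp": [0,0,0],"turn": [0,0,0],"fingers": 1},{"dp": [0,0,0],"turn": [0,0,0],"fingers": 1},{"dp": [0,0,0],"turn": [0,0,0],"fingers": 1}]}}

```text
clock: 23.22
eef_pos: [611.7, 113.7, 90.1]
tcp_rot: [-3.141, 0.0, 1.74]
contact_force: [0.7, -0.6, 0.1]
opening: 0.254
grasp_force: 29.6
```

```bash
python3 - <<'E'
from h import *
np.set_printoptions(precision=2,suppress=True)
f=snap('wrist','w13');s=r.sense(); p=s['eef_pos']; print(s['clock'],p,s['tcp_rot'],s['opening'])
print('stub end pred',proj(f,(606.6,151,34)))
plan((612.8,114.5,11,1.741,4,1))
E
```

```text
23.2667 [611.79 113.72  90.19] [-3.14  0.    1.74] 0.2600623958351984
stub end pred [259.03 157.96]
{"dp":[0.0, 0.01, 0.49],"turn":[0,0,-0.0],"fingers":1}
{"dp":[0.0, 0.01, 0.5],"turn":[0,0,-0.0],"fingers":1}
{"dp":[0.01, 0.0, 0.49],"turn":[0,0,-0.01],"fingers":1}
{"dp":[0.0, 0.01, 0.5],"turn":[0,0,-0.0],"fingers":1}
end [612.9 114.3  11. ] 1.741
```

Request:
{"method": "play_rows", "body": {"rows": [{"dp": [0.01,0.03,0.5],"turn": [0,0,0],"fingers": 1},{"dp": [0,0,0.6],"turn": [0,0,0],"fingers": 1},{"dp": [0,0,0.5],"turn": [0,0,0],"fingers": 1},{"dp": [0,0,0.34],"turn": [0,0,0],"fingers": 1},{"dp": [0,0,0],"turn": [0,0,0],"fingers": 1}]}}

```text
clock: 23.68
eef_pos: [612.3, 114.6, 10.4]
tcp_rot: [-3.139, 0.0, 1.74]
contact_force: [-1.3, -0.5, -0.0]
opening: 0.255
grasp_force: 31.8
```

Request:
{"method": "play_rows", "body": {"rows": [{"dp": [0,0,0],"turn": [0,0,0],"fingers": 1},{"dp": [0,0,0],"turn": [0,0,0],"fingers": 1},{"dp": [0,0,0],"turn": [0,0,0],"fingers": 1}]}}

```text
clock: 23.93
eef_pos: [613.7, 115.3, 13.3]
tcp_rot: [3.141, -0.0, 1.741]
contact_force: [-0.2, 0.2, -0.2]
opening: 0.256
grasp_force: 31.8
```

Request:
{"method": "play_rows", "body": {"rows": [{"dp": [-0.02,-0.02,0.06],"turn": [0,0,0],"fingers": 1},{"dp": [0,0,0],"turn": [0,0,0],"fingers": 1},{"dp": [0,0,0],"turn": [0,0,0],"fingers": 0.55},{"dp": [0,0,0],"turn": [0,0,0],"fingers": 0.55},{"dp": [0,0,0],"turn": [0,0,0],"fingers": 0.55}]}}

```text
clock: 24.35
eef_pos: [612.7, 114.5, 10.3]
tcp_rot: [3.141, -0.0, 1.741]
contact_force: [-0.1, -0.8, -0.2]
opening: 0.449
grasp_force: 0.0
```

Request:
{"method": "play_rows", "body": {"rows": [{"dp": [0,0,-0.4],"turn": [0,0,0],"fingers": 0.55},{"dp": [0,0,-0.9],"turn": [0,0,0],"fingers": 0.5},{"dp": [-0.6,0,-0.7],"turn": [0,0,0],"fingers": 0.5},{"dp": [-0.6,0,-0.7],"turn": [0,0,0],"fingers": 0.5},{"dp": [-0.6,0,-0.7],"turn": [0,0,0],"fingers": 0.4}]}}

```text
clock: 24.77
eef_pos: [624.7, 43.1, 147.6]
tcp_rot: [3.141, 0.0, 1.743]
contact_force: [1.0, -0.4, -0.2]
opening: 0.597
grasp_force: 0.0
```

Request:
{"method": "play_rows", "body": {"rows": [{"dp": [-0.7,0,-0.7],"turn": [0,0,0],"fingers": 0.4},{"dp": [-0.7,0,-0.7],"turn": [0,0,0],"fingers": 0.2},{"dp": [-0.5,0,-0.7],"turn": [0,0,0],"fingers": 0},{"dp": [0,0,0],"turn": [0,0,0],"fingers": 0},{"dp": [0,0,0],"turn": [0,0,0],"fingers": 0}]}}

```text
clock: 25.18
eef_pos: [638.8, -32.5, 232.1]
tcp_rot: [3.138, 0.001, 1.739]
contact_force: [-0.4, 0.6, -0.5]
opening: 1.002
grasp_force: 0.0
```

Request:
{"method": "play_rows", "body": {"rows": [{"dp": [0,0,0],"turn": [0,0,0],"fingers": 0},{"dp": [0,0,0],"turn": [0,0,0],"fingers": 0}]}}

```text
clock: 25.35
eef_pos: [636.7, -30.6, 228.6]
tcp_rot: [-3.139, -0.001, 1.742]
contact_force: [-0.1, -0.1, 0.1]
opening: 1.002
grasp_force: 0.0
```

```bash
python3 - <<'E'
from h import *
np.set_printoptions(precision=1,suppress=True)
f=snap('wrist','w14');s=r.sense(); print(s['clock'],s['eef_pos'],s['tcp_rot'])
for n,p in dict(worm=(612.8,114.5,22),clutch=(624.1,49.5,27),bear=(634.1,-8.6,20),drumtop=(645.1,-72.6,42),stub=(606.6,151,34)).items():
    c=proj(f,p); print(n,c)
g=cv2.medianBlur(cv2.cvtColor(f['pixels'],cv2.COLOR_RGB2GRAY),3)
# compare to bench: brightness/texture mask via dark / bright distances
def blk(p,h,st):
    c=proj(f,p).round().astype(int); x0,y0=c-h; print(x0,y0)
    for row in g[y0:y0+2*h:st,x0:x0+2*h:st]: print(' '.join(f'{v:3d}' for v in row))
blk((612.8,114.5,12),20,2); blk((606.6,151,34),14,1)
E
```

```text
25.4 [636.7 -30.5 228.5] [-3.1 -0.   1.7]
worm [258.4  34.5]
clutch [258.3  96.7]
bear [258.1 146. ]
drumtop [257.9 200.4]
stub [258.6  -8.2]
238 16
132 131 131 131 131 130 131 132 133 135 134 133 133 132 134 134 135 133 130 132
136 132 132 132 131 131 132 130 130 136 134 133 136 135 130 130 134 129 130 132
134 132 132 131 129 132 131 130 128 130 131 130 135 134 127 126 129 132 133 132
129 127 130 128 128 131 131 130 127 127 131 130 134 134 133 129 129 133 134 131
126 127 130 131 130 128 128 125  76  65  61  79 121 133 134 136 134 132 135 133
126 123 125 125 126 127  80  49  51  55  55  53  53  58 125 136 137 134 134 134
120 107 105 105 118  97  54  55  56  57  58  55  53  51  51 130 138 137 132 127
119 127 132 116  79  52  55  56  40  30  28  33  53  54  56  62 136 132 130 127
107 133 132 119  47  47  55  46  26  26  28  28  34  56  57  54 105 132 131 130
 86 120 120  72  47  47  53  35  70 130 129  84  28  50  56  51  70 134 132 130
 83  79  78  40  44  35  43  69 129 128 132 134  55  48  57  54  56 134 134 132
 84  83  83  36  41  35  38  81 124 127 131 133  76  55  58  60  53 116 134 133
 82  83  82  36  38  38  34  51  81 125 135 126  74  57  55  56  57 123 137 134
 81  82  82  37  36  51  34  35  60  79  78  72  51  55  61  57  57 136 137 136
 81  81  81  56  36  46  37  35  36  37  37  37  36  51  64  56  70 134 133 134
 84  83  83  73  36  38  44  47  35  37  35  35  45  52  58  58  82 134 130 130
 84  83  83  78  36  36  38  51  48  50  41  42  54  37  37  59 132 132 132 135
 84  83  81  82  81  36  35  37  38  53  40  37  37  37  36 118 132 131 137 137
 84  82  81  81  81  79  37  35  36  36  35  34  34  38  71 131 131 134 138 140
 84  83  83  83  84  86  83  63  44  35  35  35  53  81  87 133 134 135 136 137
245 -22
```

Request:
{"method": "play_rows", "body": {"rows": [{"dp": [0.4,0,-0.7],"turn": [0,0,0],"fingers": 0},{"dp": [0.4,0,-0.7],"turn": [0,0,0],"fingers": 0},{"dp": [0.4,0,-0.7],"turn": [0,0,0],"fingers": 0},{"dp": [0.3,0,-0.4],"turn": [0,0,0],"fingers": 0},{"dp": [0,0,0],"turn": [0,0,0],"fingers": 0}]}}

```text
clock: 25.82
eef_pos: [628.5, 30.7, 333.3]
tcp_rot: [3.137, -0.0, 1.744]
contact_force: [0.3, 0.1, -0.6]
opening: 1.003
grasp_force: 0.0
```

Request:
{"method": "play_rows", "body": {"rows": [{"dp": [0,0,0],"turn": [0,0,0],"fingers": 0},{"dp": [0,0,0],"turn": [0,0,0],"fingers": 0},{"dp": [0,0,0],"turn": [0,0,0],"fingers": 0},{"dp": [0,0,0],"turn": [0,0,0],"fingers": 0}]}}

```text
clock: 26.15
eef_pos: [627.0, 27.3, 328.3]
tcp_rot: [-3.139, -0.0, 1.741]
contact_force: [0.8, 0.6, 0.5]
opening: 1.0
grasp_force: 0.0
```

```bash
python3 - <<'E'
from h import *
np.set_printoptions(precision=1,suppress=True)
f=snap('wrist','w15');s=r.sense(); print(s['clock'],s['eef_pos'],s['tcp_rot'])
P=dict(stub=(606.6,151,34),worm=(612.8,114.5,12),clutch=(624.1,49.5,12),bear=(634.1,-8.6,10),drum=(645.1,-72.6,24))
g=cv2.cvtColor(f['pixels'],cv2.COLOR_RGB2GRAY)
for n,p in P.items(): print(n,proj(f,p))
def blk(p,hw,hh,st):
    c=proj(f,p).round().astype(int); x0,y0=c-[hw,hh]; y0=max(y0,0);print(x0,y0)
    for row in g[y0:y0+2*hh:st,x0:x0+2*hw:st]: print(' '.join(f'{v:3d}' for v in row))
blk(P['stub'],14,14,1); blk(P['bear'],14,16,1); blk(P['clutch'],32,32,3); blk(P['drum'],40,40,4)
E
```

```text
26.2 [627.1  27.3 328.6] [-3.1 -0.   1.7]
stub [257.9  64.7]
worm [257.7  92.3]
clutch [257.7 135.2]
bear [257.6 170.2]
drum [257.6 208.8]
244 51
 82  81  81  83  83  85  86  87  78  54  42  40  46  49  51  58  58  62 100 133 131 129 129 133 131 127 128 125
 82  80  80  83  87  84  84  84  78  55  55  54  57  63  66  73  79  71 100 132 129 128 129 129 129 129 127 127
 80  81  80  82  84  83  82  81  75  49  40  47  44  53  68  66  65  64 102 135 132 130 131 132 130 128 130 129
 80  82  78  81  82  80  81  82  73  50  51  55  52  69  89  82  80  79 106 138 133 131 131 132 130 129 129 134
 80  84  83  82  84  82  83  82  75  41  36  46  52  69  84  67  63  67 102 137 133 130 130 134 132 131 134 132
 83  84  84  81  81  82  83  86  78  49  44  51  52  71  90  82  70  67  93 135 132 130 130 133 133 134 135 133
 84  84  83  80  82  80  84  87  77  43  42  49  51  64  83  74  59  54  91 134 130 128 130 131 132 132 134 131
 84  81  81  81  79  82  83  86  79  52  51  55  45  56  64  69  69  57  90 131 130 131 131 130 130 131 132 130
 81  80  81  83  79  80  83  85  75  46  63  65  58  68  6
[... 8625 characters left out ...]
 118 126  54  58  28  31  23  37  60  99 128 126 130 134 125
131 133 133 134 136 131 124  46  88  55  25  61  53 119 124 128 127 130 127 129
132 131 129 131 134 134 130  77  56  58  66  56  60 125 129 132 125 130 130 132
130 132 132 137 137 134 132 131 123 120  93 127 123 126 126 125 131 130 127 134
129 134 133 130 132 134 132 128 137 130 131 133 129 131 129 126 129 130 126 129
130 133 134 128 131 131 129 131 133 133 132 132 126 128 122 126 129 131 129 131
130 128 131 132 134 133 128 132 128 135 131 130 130 129 132 127 128 130 128 126
127 130 134 132 128 130 133 130 131 130 130 130 129 126 130 127 130 131 132 129
130 127 135 132 134 129 132 136 134 126 137 130 126 131 130 128 127 130 125 130
```

```bash
python3 -c "
from rig import r
print(r.sign_off())"
```

```text
the job is handed in; nothing more can be done
None
```

The job is handed in at about 26 s of robot time. The worm, clutch, bearing and drum stand in line off the crank stub in fitting order, with gaps set to 20 mm. The sprocket is on the drum's hub. The last overhead image, checked by pixel readings, showed the parts within about 2 mm of plan, but I took no closing side view of the sprocket's seating.

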